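# Load the column oven

## Robot

A 6-joint arm with a two-finger parallel gripper is mounted at the origin on a cart in front of the work surface, level with it; the furniture and walls round the work are solid. World frame = base frame: x ahead of the robot, y to its left, z up, the work surface at z = 0. Lengths are in mm, angles in rad, forces in N, time in s.
With the tool pointing down it reaches from about 300 to 775 mm from the base axis. Payload 14.6 kg.
Tool frame: the origin (TCP) lies midway between the tips of the shut fingers; the grasp point (between the pads) lies 19 mm behind it (manip.hold_point_z is the distance from the TCP to the grasp point, in mm); z points along the fingers, y is the direction in which the jaws open and shut (so a half turn about z gives the same grasp; the last joint's range is limited). The gripper opens to 94 mm and grips with 3 to 60 N. Pads are 16 mm wide; open, the fingers measure 119 mm over their backs; the gripper's body (75 mm by 177 mm) begins 78 mm behind the grasp point.
Start: joints at [1.267, 0.3, 1.521, -0, 1.321, -0.067], TCP at [129.024, 534.642, 205.446] pointing down, gripper open.
Joint ranges: [-3.03, 3.03], [-0.79, 2.21], [0.23, 2.52], [-1.04, 4.18], [0, 3.07], [-2.55, 2.55]. Speed limits (rad/s): [2.22, 2.22, 2.57, 3.14, 3.14, 3.14].

## Interface

Orientations are given as [roll, pitch, yaw] about the fixed x, y, z axes, in that order (R = Rz(yaw) Ry(pitch) Rx(roll)).
In Python, from cell import manip gives the robot as it stands.
- The arm moves only by the shell command python3 -m crank 'ROWS' [OPENING] [FORCE]. ROWS is JSON, a list of rows, each an object with "offset": the shift along the world's x, y, z in m, a list of three; "spin": the turn about the world's z in degrees. In form: [{"offset": [dx, dy, dz], "spin": spin}, ...]. A call has exactly 8 rows; each row is the pose to reach, as a shift and turn from the pose measured when the call began; what a row does not reach only later rows make up. A row lasts 1/12 s, in which the tool goes at most 41.7 mm and 7.16 degrees, less where a joint would pass 70% of its speed; a pose out of reach is approached as far as the arm can. A call with a gripper value outside its range is refused whole. OPENING is the opening, from 0 (shut) to 1 (fully open), set as the call begins (- or left out, the last holds). The fingers move at their own pace and stop on an object; FORCE is the grip in N (left out, the last holds). Time passes only in rows, so rows that repeat a pose let the fingers close, or fill a call up. It gives the time, the measured TCP pose, the force and the opening at its end, in the units of the state.
- manip.read_state(): the state, without advancing time (a new reading comes with each control period).
- manip.camera(name): name is "scene" or "top"; returns a dict with "pixels" (400x640x3 uint8, red, green, blue), "fx", "fy", "cx", "cy" (pixels), "extrinsics" (4x4, takes a point from world to camera coordinates). Camera axes: x right, y down, z forward; pixel columns grow to the right and rows downward; lengths in mm; the calibration is good to about 2 mm. A picture is of the moment at which its call begins. There is no depth.
- manip.sign_off(): hands the job in, once; it reports no verdict.
Trained networks look in a picture, given as the dict that the camera call returned (one of the last four; its "shot" number tells which), for a name from the list of things; names that differ only in an ending like _2 or _b are one class to them, and where a whole thing is asked for, a point or a joint stands for the part that bears it (a point fixed in the world has none). Each returns a list of dicts, best first, with "conf" (0 to 1); they miss things now and then, are a little off and sometimes report something else, mostly with a low value. They report only what shows in the picture. A call takes as long as a camera call.
- manip.search_frame(picture, name): "location" ([x, y, z] in mm, in world coordinates, good to about 4 mm: the middle of the surface that is visible of it).
- manip.masks_of(picture, name): "mask" (400x640 bool, what is visible of it).
The state is a dict: "clock": time; "joints": joint angles; "qd": joint speeds; "effort": joint torques, N m; "eef_pos": TCP position; "eef_rot": TCP orientation; "wrist_force": force on the tool from outside, world axes, zero at the start; "moment": the same for the moment, N m; "finger_gap": finger opening in mm.
Only numpy, scipy, OpenCV 4.12 (cv2) and the standard library are available. Lean on these libraries where they do the work, as an engineer would, in place of code of your own. Each camera call takes 0.05 s, during which the arm holds its last target. There are 200 camera calls.

## Task

Put the loose steel chromatography columns away in the column oven: slide its safety catch aside, draw the carriage fully out by its handle, and lay every column level in its own pair of rests, the long ones in the row of wide-set rests and the short ones in the row of close-set rests. Then push the carriage fully home with all the columns still lying in their rests, and slide the catch shut again. Leave the bottle, the flask and the timer where they are.

Things in the scene. Friction and masses are not known exactly. Their poses are not given: they have to be found in the camera images.
- oven: Column oven: low white box, 195 mm deep, 300 wide, 118 high, clear top, open front, fixed to the bench. Origin on the bench under the middle of the front edge; x into the oven, away from the robot, y to its left, z up. The rests are on the carriage inside, reachable only when it is drawn out. A 12 mm high tongue at its right front corner carries the catch.
- carriage (a joint): Travel of the carriage in m: 0 home (white panel shut against the oven), 0.21 fully out, along the oven's -x. About 3 N moves it; it stays where left. Blocked (4 mm play) while the catch lies across its panel (280 mm wide, top edge 108 mm above the bench, 50 mm before the nearest seats). Its floor is 25 mm above the bench.
- handle (a point): Middle of the carriage's handle: steel bar 12 mm thick, 100 mm long (along y), 88 mm above the bench, axis 42 mm in front of the panel, on two stays 45 mm either side of the middle; grip it from above across its thickness. Axes as the oven's; moves with the carriage.
- catch (a joint): Travel of the safety catch in m: 0 shut (its dark steel tongue lies across the right edge of the carriage's panel), 0.04 fully open, slid right along the oven's -y. The panel is free from 0.02 on. About 2 N moves it; it stays where left.
- catch_tab (a point): On the catch's upright grey tab, 10 mm under its top: 12 mm wide (y), 14 mm deep (x), free above 41 mm height; the point is 78 mm above the bench, 39 mm in front of the shut panel. Grip from above across y. Axes as the oven's; moves with the catch.
- row_long (a point): Front seat of the long columns' row (right-hand row) on the carriage, 65 mm above the bench; axes as the oven's; moves with the carriage. Three seats at x = 0, 50, 100 mm. A seated column lies along y, its axis at z = 0, middle at y = 0 (10 mm play each way), across two 5 mm thin 90-degree V rests at y = -50 and +50 mm, 30 mm wide at the top, rising 5 mm above the tube's axis.
- row_short (a point): Front seat of the short columns' row (left-hand row) on the carriage, 65 mm above the bench; axes as the oven's; moves with the carriage. Three seats at x = 0, 50, 100 mm. A seated column lies along y, its axis at z = 0, middle at y = 0 (10 mm play each way), across two 5 mm thin 90-degree V rests at y = -25 and +25 mm, 30 mm wide at the top, rising 5 mm above the tube's axis.
- bottle: A small screw-cap reagent bottle, 57 mm across, 111 mm high, standing loose to the left, in front of the oven. Origin under its middle. Not part of the job.
- flask: A conical flask, 64 mm across, 105 mm high, standing loose at the far right. Origin under its middle. Not part of the job.
- timer: A flat timer, 62x66x16 mm, lying loose at the right. Origin under its middle. Not part of the job.
- long_0: A long column: steel tube 14 mm thick with a hexagonal fitting (20 mm across flats, 14 mm long) at each end; 153 mm long in all, 125 mm of bare tube between the fittings, about 150 g. Origin at its middle, on its axis; x along the tube. Starts lying on the bench to the right of the oven (axis 10 mm up); may be absent. Grip it across the middle.
- long_1: A long column: steel tube 14 mm thick with a hexagonal fitting (20 mm across flats, 14 mm long) at each end; 153 mm long in all, 125 mm of bare tube between the fittings, about 150 g. Origin at its middle, on its axis; x along the tube. Starts lying on the bench to the right of the oven (axis 10 mm up); may be absent. Grip it across the middle.
- long_2: A long column: steel tube 14 mm thick with a hexagonal fitting (20 mm across flats, 14 mm long) at each end; 153 mm long in all, 125 mm of bare tube between the fittings, about 150 g. Origin at its middle, on its axis; x along the tube. Starts lying on the bench to the right of the oven (axis 10 mm up); may be absent. Grip it across the middle.
- short_0: A short column: steel tube 14 mm thick with a hexagonal fitting (20 mm across flats, 14 mm long) at each end; 103 mm long in all, 75 mm of bare tube between the fittings, about 100 g. Origin at its middle, on its axis; x along the tube. Starts lying on the bench to the right of the oven (axis 10 mm up); may be absent. Grip it across the middle.
- short_1: A short column: steel tube 14 mm thick with a hexagonal fitting (20 mm across flats, 14 mm long) at each end; 103 mm long in all, 75 mm of bare tube between the fittings, about 100 g. Origin at its middle, on its axis; x along the tube. Starts lying on the bench to the right of the oven (axis 10 mm up); may be absent. Grip it across the middle.
- short_2: A short column: steel tube 14 mm thick with a hexagonal fitting (20 mm across flats, 14 mm long) at each end; 103 mm long in all, 75 mm of bare tube between the fittings, about 100 g. Origin at its middle, on its axis; x along the tube. Starts lying on the bench to the right of the oven (axis 10 mm up); may be absent. Grip it across the middle.

How it is judged:
By the outcome, as a careful person would: the job done as asked, in the order asked, and still so for the second after the job is handed in, with the robot touching nothing.
Of long_0, short_0, long_1, short_1, long_2, short_2 only 4 to 6 are there at a start; the rules pass over those that are not, and their reading is None.
At some moment in a run one of long_0, long_1, long_2, short_0, short_1, short_2 may be knocked a few centimetres aside while the robot is not near it.
Once in a run the grip may slacken for a moment while it holds something.
It also fails if it takes over 208 s, if anything falls off the work surface, if the arm or the gripper's body presses on something with over 40 N, if the wrist force passes 120 N, or if a joint passes its speed limit or range.

## Working session

There is one attempt and no reset: what is moved stays moved. The work goes in short steps, Python scripts to look and compute and a shell command to move; the robot and the scene stay as the last step left them, time stands still between calls to the robot, and variables do not carry over. Pictures are saved under pics/ and viewed, about 12 in all and at most 16, crops included, and the job is handed in when it is done.

```bash
ls; mkdir -p pics; cat > h.py <<'E'
import numpy as np, cv2
from cell import manip
def save(c,name,crop=None,scale=1):
    im=c["pixels"][:,:,::-1]
    if crop: im=im[crop[1]:crop[3],crop[0]:crop[2]]
    if scale!=1: im=cv2.resize(im,None,fx=scale,fy=scale,interpolation=cv2.INTER_CUBIC)
    cv2.imwrite("pics/"+name,im)
def ray(c,u,v,z):
    E=np.array(c["extrinsics"]);R,t=E[:3,:3],E[:3,3]
    o=-R.T@t; d=R.T@np.array([(u-c["cx"])/c["fx"],(v-c["cy"])/c["fy"],1])
    return o+d*(z-o[2])/d[2]
def proj(c,p):
    E=np.array(c["extrinsics"]);q=E[:3,:3]@np.array(p)+E[:3,3]
    return c["fx"]*q[0]/q[2]+c["cx"],c["fy"]*q[1]/q[2]+c["cy"]
def axis(c,m,z):
    "mask -> centre and yaw (deg) at height z"
    v,u=np.nonzero(m); P=np.array([ray(c,a,b,z)[:2] for a,b in zip(u,v)])
    r=cv2.minAreaRect(P.astype(np.float32)); b=cv2.boxPoints(r)
    e=[b[1]-b[0],b[2]-b[1]]; L=max(e,key=np.linalg.norm)
    return np.round(r[0],1),round(np.degrees(np.arctan2(L[1],L[0]))%180,1),np.round(sorted(r[1]),0)
E
python3 - <<'E'
from h import *
for n in("top","scene"):
    c=manip.camera(n); save(c,n+"0.png")
    E=np.array(c["extrinsics"]);print(n,c["fx"],"cam at",np.round(-E[:3,:3].T@E[:3,3]))
    for k in("oven","handle","catch_tab","row_long","row_short","bottle","flask","timer"):
        print(k,[(np.round(d["location"]),round(d["conf"],2)) for d in manip.search_frame(c,k)[:2]])
    for k in("long_0","short_0"):
        for d in manip.search_frame(c,k): print(k,np.round(d["location"]),round(d["conf"],2))
        for d in manip.masks_of(c,k): print(' m',round(d["conf"],2),axis(c,d["mask"],12))
print(manip.read_state())
E
```

```text
pics
top 426.6538566666195 cam at [ 349.  -30. 1754.]
oven [(array([734., 215., 117.]), 0.56)]
handle []
catch_tab [(array([660.,  49.,  43.]), 0.6), (array([657., 216.,  89.]), 0.57)]
row_long [(array([655., 217.,  92.]), 0.73), (array([ 633., -439.,   39.]), 0.72)]
row_short [(array([656., 217.,  95.]), 0.66)]
bottle [(array([564., 448., 114.]), 0.48)]
flask [(array([ 634., -436.,   37.]), 0.61)]
timer [(array([ 506., -508.,   18.]), 0.48)]
long_0 [ 434. -264.   16.] 0.56
long_0 [553. -58.  14.] 0.53
long_0 [ 559. -193.   14.] 0.42
 m 0.53 (array([ 442.8, -264.7]), np.float32(170.0), array([ 17., 149.]))
 m 0.42 (array([554. , -57.7]), np.float32(1.5), array([ 21., 154.]))
short_0 [ 547. -323.   11.] 0.54
short_0 [ 442. -131.   21.] 0.54
short_0 [ 438. -391.   19.] 0.54
 m 0.59 (array([ 446.7, -136.3]), np.float32(0.8), array([17., 98.]))
scene 403.1962760486997 cam at [-249. -751. 1007.]
oven [(array([706., 177., 106.]), 0.62), (array([656.,  31.,  37.]), 0.36)]
handle [(array([667., 202.,  72.]), 0.64)]
catch_tab [(array([652.,  35.,  33.]), 0.44), (array([664., 202.,  72.]), 0.3
[... 779 characters left out ...]
4.7]), np.float32(1.1), array([ 22., 109.]))
{'clock': 1.3, 'joints': array([ 1.26737762e+00,  2.99898090e-01,  1.52100728e+00, -1.10219207e-05,
        1.32074846e+00, -6.65889607e-02]), 'qd': array([ 0.00055223,  0.0007685 ,  0.00054212, -0.0022063 ,  0.00045634,
       -0.00013171]), 'effort': array([ 1.13147038e-03, -5.31683528e+01, -3.52903390e+01,  7.08947377e-02,
        2.14554823e-02, -5.16986040e-05]), 'eef_pos': array([129.03407821, 534.62276462, 205.44354516]), 'eef_rot': array([-3.14153090e+00,  6.58454492e-06,  2.90476563e+00]), 'wrist_force': array([ 0.49274494,  0.25361595, -0.11035585]), 'moment': array([-0.04311862, -0.01239109,  0.00523119]), 'finger_gap': 93.943348472525}
```

View pics.

View pics/top0.png

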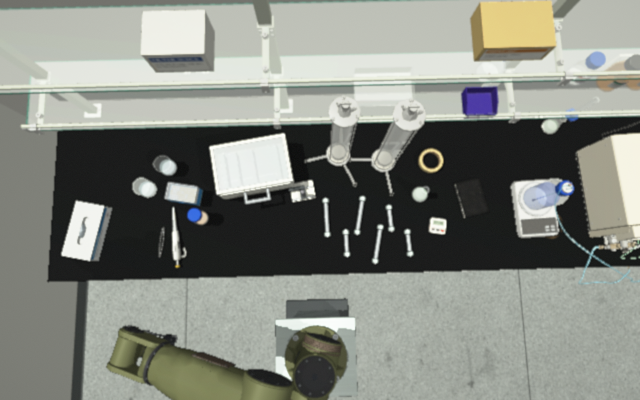

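View pics/scene0.png

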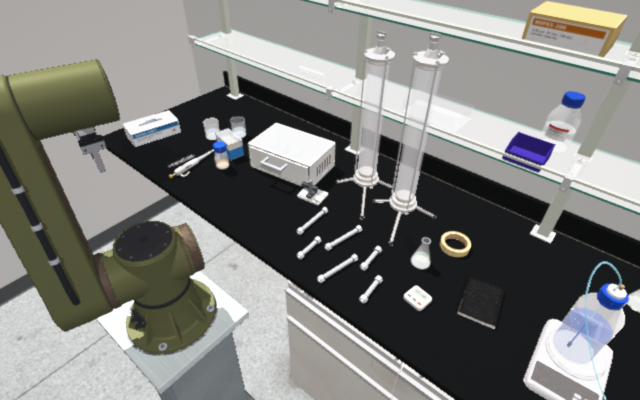

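```bash
python3 - <<'E'
from h import *
a=cv2.imread("pics/top0.png")[125:215,200:325]; b=cv2.imread("pics/scene0.png")[120:210,240:345]
a=cv2.resize(a,(600,432),interpolation=cv2.INTER_CUBIC)  #4.8
b=cv2.resize(b,(630,540),interpolation=cv2.INTER_CUBIC)  #6
cv2.imwrite("pics/a.png",a);cv2.imwrite("pics/b.png",b)
E
```

```text
(no output)
```

View pics/a.png

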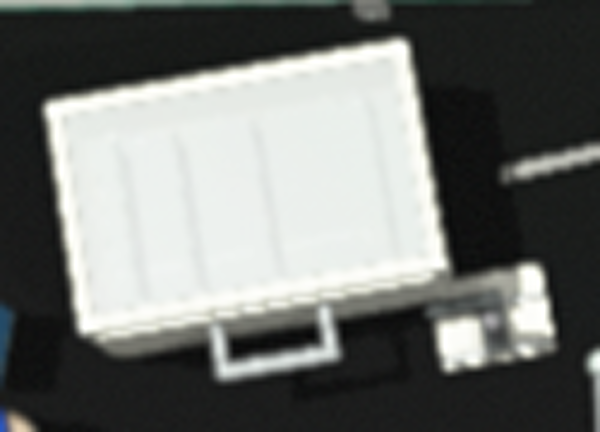

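View pics/b.png

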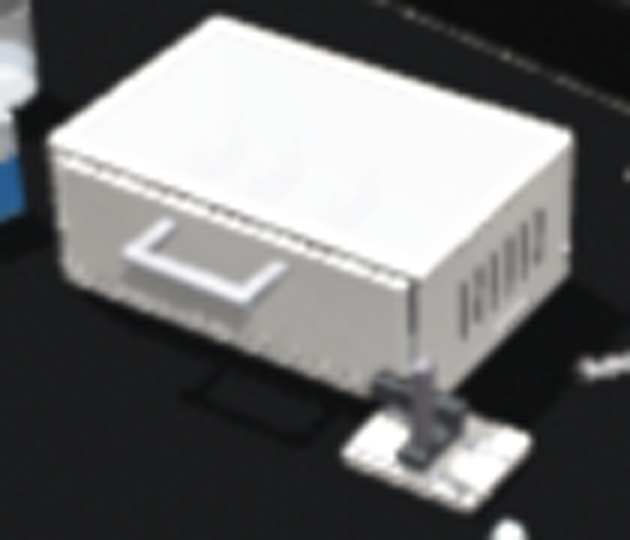

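```bash
cat > fit.py <<'E'
from h import *
from scipy.optimize import least_squares
ct=manip.camera("top");cs=manip.camera("scene")
C=[(195,150,118),(195,-150,118),(0,-150,118),(0,150,118)]
T=np.array([(45,102),(408,38),(447,272),(80,331)])/4.8+(200-.4,125-.4)
S=np.array([(218,15),(573,135),(425,278),(48,138)])/6.+(240-.4,120-.4)
def W(p,q): c,s=np.cos(p[2]),np.sin(p[2]); return np.array([p[0]+c*q[0]-s*q[1],p[1]+s*q[0]+c*q[1],q[2]])
def f(p): return np.concatenate([np.subtract(proj(ct,W(p,q)),t) for q,t in zip(C,T)]+[np.subtract(proj(cs,W(p,q)),t) for q,t in zip(C,S)])
r=least_squares(f,[640,200,0.15]);p=r.x
print(p,np.degrees(p[2]));print(f(p).reshape(-1,2).round(1))
print("handle top",ray(ct,200+278/4.8,125+367/4.8,88),"scene",ray(cs,240+187/6,120+273/6,88))
print("handle pred",W(p,(-42,0,88)), W(p,(-54,0,88)))
for z in(88,): print("tab",ray(ct,200+495/4.8,125+330/4.8,70),ray(cs,240+421/6,120+366/6,88))
print("tab pred (local)",[np.round(np.array([[np.cos(p[2]),np.sin(p[2])],[-np.sin(p[2]),np.cos(p[2])]])@(a[:2]-p[:2])) for a in (ray(ct,200+495/4.8,125+330/4.8,70),ray(cs,240+421/6,120+366/6,88))])
for n,c in(("t",ct),("s",cs)):
  for k in("long_0","short_0","catch_tab","handle"):
    for d in manip.masks_of(c,k): print(n,k,round(d["conf"],2),axis(c,d["mask"],12))
E
python3 fit.py
```

```text
[6.68779834e+02 2.20221145e+02 1.50673886e-01] 8.632977775911154
[[ 0.6 -0.2]
 [-0.2  0.3]
 [-0.1 -1.1]
 [ 0.3 -0.1]
 [-0.1  0.6]
 [-0.1  0.3]
 [-0.9 -0.2]
 [-0.   0.2]]
handle top [615.31244709 212.32458008  88.        ] scene [625.56553353 213.77816339  88.        ]
handle pred [627.25568765 213.91675899  88.        ] [615.39164586 212.11550597  88.        ]
tab [644.55955985  33.86176163  70.        ] [650.85576708  33.33921533  88.        ]
tab pred (local) [array([ -52., -181.]), array([ -46., -182.])]
t long_0 0.68 (array([553.7, -55.8]), np.float32(0.1), array([ 21., 153.]))
t long_0 0.67 (array([ 558.5, -194. ]), np.float32(169.2), array([ 18., 156.]))
t long_0 0.59 (array([ 441.4, -264.7]), np.float32(169.2), array([ 21., 154.]))
t catch_tab 0.5 (array([657. , 225.9]), np.float32(98.5), array([ 63., 289.]))
t catch_tab 0.47 (array([ 445.8, -386.5]), np.float32(2.2), array([18., 94.]))
t handle 0.56 (array([658.2, 227.5]), np.float32(99.2), array([ 61., 286.]))
t handle 0.28 (array([ 446.7, -134.3]), np.float32(178.0), array([16., 98.]))
s long_0 0.76 (array([ 440.3, -266. ]), np.float32(168.5), array([ 23., 163.]))
s long_0 0.6 (array([ 560.1, -197.1]), np.float32(169.7), array([ 26., 163.]))
s long_0 0.52 (array([555. , -59.9]), np.float32(2.5), array([ 24., 169.]))
s long_0 0.43 (array([ 447.4, -138.6]), np.float32(1.4), array([ 20., 112.]))
s long_0 0.32 (array([ 544.7, -322.1]), np.float32(3.3), array([ 20., 114.]))
s short_0 0.65 (array([ 442.8, -391.7]), np.float32(3.7), array([ 20., 115.]))
s short_0 0.58 (array([ 545.9, -322.2]), np.float32(4.5), array([ 22., 119.]))
s short_0 0.53 (array([ 448.4, -138.2]), np.float32(2.5), array([ 22., 114.]))
s catch_tab 0.55 (array([686.6,  62. ]), np.float32(52.3), array([ 49., 105.]))
s handle 0.82 (array([724.1, 286.2]), np.float32(97.9), array([123., 359.]))
s handle 0.3 (array([ 441.7, -264.7]), np.float32(168.8), array([ 27., 165.]))
```

```bash
python3 -m crank '[{"offset":[0.035,-0.033,0],"spin":4},{"offset":[0.07,-0.067,0],"spin":7},{"offset":[0.1,-0.1,0],"spin":10},{"offset":[0.13,-0.13,0],"spin":13},{"offset":[0.16,-0.16,0],"spin":16},{"offset":[0.19,-0.19,0],"spin":19},{"offset":[0.22,-0.22,0],"spin":22},{"offset":[0.25,-0.25,0],"spin":22.2}]' 0.6 20
python3 -m crank '[{"offset":[0.03,-0.03,0],"spin":0},{"offset":[0.06,-0.06,0],"spin":0},{"offset":[0.09,-0.09,0],"spin":0},{"offset":[0.12,-0.12,0],"spin":0},{"offset":[0.15,-0.15,0],"spin":0},{"offset":[0.18,-0.18,0],"spin":0},{"offset":[0.21,-0.21,0],"spin":0},{"offset":[0.23,-0.23,0],"spin":0}]'
```

```text
clock: 2.47
eef_pos: [365.8, 297.3, 205.7]
eef_rot: [3.141, 0.001, -2.987]
wrist_force: [0.7, 0.8, 0.1]
finger_gap: 56.3
clock: 3.13
eef_pos: [597.2, 64.9, 205.6]
eef_rot: [3.141, 0.001, -2.988]
wrist_force: [-0.0, 2.0, 0.2]
finger_gap: 56.4
```

```bash
python3 -m crank '[{"offset":[0.025,-0.015,-0.03],"spin":0},{"offset":[0.05,-0.031,-0.06],"spin":0},{"offset":[0.05,-0.031,-0.09],"spin":0},{"offset":[0.05,-0.031,-0.095],"spin":0},{"offset":[0.05,-0.031,-0.095],"spin":0},{"offset":[0.05,-0.031,-0.095],"spin":0},{"offset":[0.05,-0.031,-0.095],"spin":0},{"offset":[0.05,-0.031,-0.095],"spin":0}]'
python3 -c "
from h import *
c=manip.camera('scene');save(c,'c1.png',(250,110,370,220),6)"
```

```text
clock: 3.8
eef_pos: [647.8, 34.5, 113.2]
eef_rot: [-3.141, 0.004, -2.987]
wrist_force: [-0.6, 0.5, -0.2]
finger_gap: 56.6
```

View pics/c1.png

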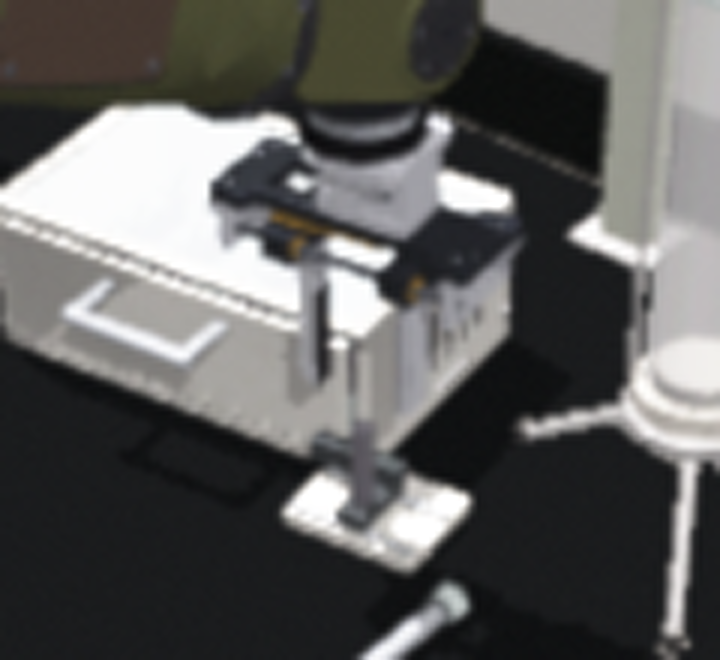

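```bash
python3 -m crank '[{"offset":[0,0,-0.03],"spin":0},{"offset":[0,0,-0.05],"spin":0},{"offset":[0,0,-0.054],"spin":0},{"offset":[0,0,-0.054],"spin":0},{"offset":[0,0,-0.054],"spin":0},{"offset":[0,0,-0.054],"spin":0},{"offset":[0,0,-0.054],"spin":0},{"offset":[0,0,-0.054],"spin":0}]'
python3 -m crank '[{"offset":[0,0,0],"spin":0},{"offset":[0,0,0],"spin":0},{"offset":[0,0,0],"spin":0},{"offset":[0,0,0],"spin":0},{"offset":[0,0,0],"spin":0},{"offset":[0,0,0],"spin":0},{"offset":[0,0,0],"spin":0},{"offset":[0,0,0],"spin":0}]' 0 20
python3 -m crank '[{"offset":[0.001,-0.007,0],"spin":0},{"offset":[0.002,-0.014,0],"spin":0},{"offset":[0.003,-0.021,0],"spin":0},{"offset":[0.004,-0.028,0],"spin":0},{"offset":[0.005,-0.035,0],"spin":0},{"offset":[0.006,-0.041,0],"spin":0},{"offset":[0.006,-0.041,0],"spin":0},{"offset":[0.006,-0.041,0],"spin":0}]'
```

```text
clock: 4.52
eef_pos: [648.1, 34.4, 59.8]
eef_rot: [-3.141, 0.005, -2.988]
wrist_force: [-0.3, -1.3, 0.2]
finger_gap: 56.4
clock: 5.18
eef_pos: [648.0, 34.5, 59.8]
eef_rot: [-3.141, 0.005, -2.987]
wrist_force: [-0.6, 1.8, -0.2]
finger_gap: 11.8
clock: 5.85
eef_pos: [653.7, -1.3, 59.5]
eef_rot: [3.134, 0.005, -2.986]
wrist_force: [-1.2, 39.2, -0.0]
finger_gap: 14.5
```

```bash
python3 -m crank '[{"offset":[0,0.003,0],"spin":0},{"offset":[0,0.003,0],"spin":0},{"offset":[0,0.003,0],"spin":0},{"offset":[0,0.003,0],"spin":0},{"offset":[0,0.003,0.03],"spin":0},{"offset":[0,0.003,0.06],"spin":0},{"offset":[0,0.003,0.09],"spin":0},{"offset":[0,0.003,0.09],"spin":0}]' 0.6
python3 -m crank '[{"offset":[-0.005,0.03,0],"spin":-7},{"offset":[-0.01,0.06,0],"spin":-14},{"offset":[-0.015,0.09,0],"spin":-21},{"offset":[-0.02,0.12,0],"spin":-28},{"offset":[-0.025,0.15,0],"spin":-35},{"offset":[-0.03,0.17,0],"spin":-42},{"offset":[-0.037,0.19,0],"spin":-49},{"offset":[-0.037,0.21,0],"spin":-56}]'
python3 -m crank '[{"offset":[0,0,0],"spin":-7},{"offset":[0,0,0],"spin":-14},{"offset":[0,0,0],"spin":-21},{"offset":[0,0,0],"spin":-28},{"offset":[0,0,0],"spin":-33},{"offset":[0,0,0],"spin":-33},{"offset":[0,0,0],"spin":-33},{"offset":[0,0,0],"spin":-33}]'
python3 -c "
from h import *
c=manip.camera('scene');save(c,'c2.png',(240,100,360,210),6)"
```

```text
clock: 6.52
eef_pos: [655.8, 0.5, 156.2]
eef_rot: [3.136, 0.014, -2.987]
wrist_force: [0.2, 0.4, 0.2]
finger_gap: 56.1
clock: 7.18
eef_pos: [618.2, 210.9, 156.0]
eef_rot: [3.136, 0.014, 2.312]
wrist_force: [0.3, 0.4, 0.3]
finger_gap: 56.3
clock: 7.85
eef_pos: [618.3, 210.5, 155.8]
eef_rot: [3.137, 0.014, 1.739]
wrist_force: [-0.5, 0.2, -0.6]
finger_gap: 56.4
```

View pics/c2.png

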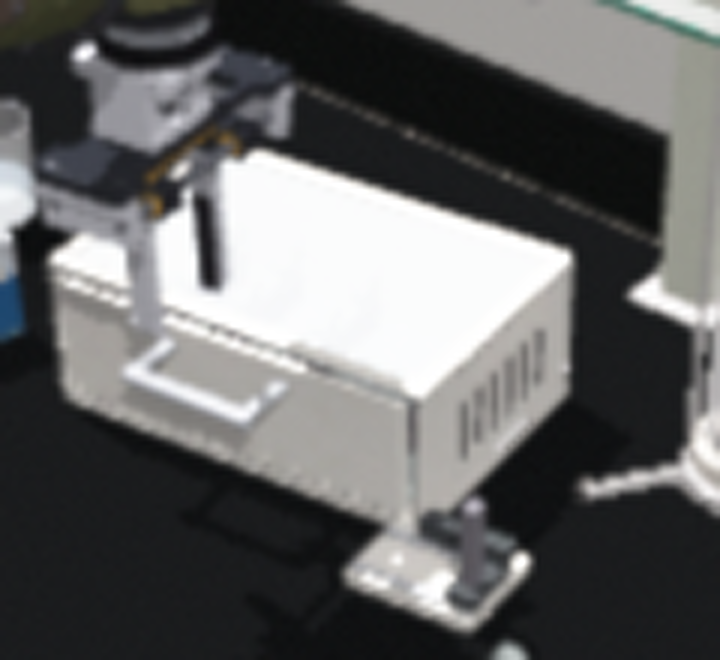

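```bash
python3 -m crank '[{"offset":[0.001,0.002,-0.01],"spin":-1},{"offset":[0.001,0.002,-0.02],"spin":-1},{"offset":[0.001,0.002,-0.035],"spin":-1},{"offset":[0.001,0.002,-0.05],"spin":-1},{"offset":[0.001,0.002,-0.065],"spin":-1},{"offset":[0.001,0.002,-0.08],"spin":-1},{"offset":[0.001,0.002,-0.086],"spin":-1},{"offset":[0.001,0.002,-0.086],"spin":-1}]' 0.37
python3 -m crank '[{"offset":[0,0,0],"spin":0},{"offset":[0,0,0],"spin":0},{"offset":[0,0,0],"spin":0},{"offset":[0,0,0],"spin":0},{"offset":[0,0,0],"spin":0},{"offset":[0,0,0],"spin":0},{"offset":[0,0,0],"spin":0},{"offset":[0,0,0],"spin":0}]' 0 30
```

```text
clock: 8.57
eef_pos: [618.2, 212.3, 67.4]
eef_rot: [3.14, 0.014, 1.722]
wrist_force: [0.0, -0.4, 0.0]
finger_gap: 35.0
clock: 9.23
eef_pos: [618.6, 212.4, 68.1]
eef_rot: [3.139, 0.014, 1.722]
wrist_force: [-0.9, 0.6, 5.9]
finger_gap: 11.1
```

```bash
python3 -m crank '[{"offset":[-0.01,-0.0015,0],"spin":0},{"offset":[-0.025,-0.0038,0],"spin":0},{"offset":[-0.04,-0.0061,0],"spin":0},{"offset":[-0.055,-0.0084,0],"spin":0},{"offset":[-0.07,-0.0106,0],"spin":0},{"offset":[-0.085,-0.0129,0],"spin":0},{"offset":[-0.1,-0.0152,0],"spin":0},{"offset":[-0.11,-0.0167,0],"spin":0}]'
python3 -m crank '[{"offset":[-0.015,-0.0023,0],"spin":0},{"offset":[-0.03,-0.0046,0],"spin":0},{"offset":[-0.045,-0.0068,0],"spin":0},{"offset":[-0.06,-0.0091,0],"spin":0},{"offset":[-0.075,-0.0114,0],"spin":0},{"offset":[-0.088,-0.0134,0],"spin":0},{"offset":[-0.1,-0.0152,0],"spin":0},{"offset":[-0.105,-0.0159,0],"spin":0}]'
python3 -m crank '[{"offset":[-0.002,-0.0003,0],"spin":0},{"offset":[-0.002,-0.0003,0],"spin":0},{"offset":[-0.002,-0.0003,0],"spin":0},{"offset":[0,0,0],"spin":0},{"offset":[0,0,0],"spin":0},{"offset":[0,0,0],"spin":0},{"offset":[0,0,0],"spin":0},{"offset":[0,0,0],"spin":0}]'
```

```text
clock: 9.9
eef_pos: [507.8, 194.9, 68.1]
eef_rot: [3.139, 0.015, 1.722]
wrist_force: [1.9, -5.0, -1.8]
finger_gap: 10.9
clock: 10.57
eef_pos: [408.1, 179.6, 69.2]
eef_rot: [3.122, 0.015, 1.722]
wrist_force: [61.0, 3.1, -39.4]
finger_gap: 18.2
clock: 11.23
eef_pos: [411.8, 180.2, 70.5]
eef_rot: [3.113, 0.014, 1.722]
wrist_force: [22.5, 0.1, -6.0]
finger_gap: 10.9
```

```bash
python3 -m crank '[{"offset":[0,0,0],"spin":0},{"offset":[0,0,0],"spin":0},{"offset":[0,0,0],"spin":0},{"offset":[0,0,0.02],"spin":0},{"offset":[0,0,0.04],"spin":0},{"offset":[0,0,0.06],"spin":0},{"offset":[0,0,0.08],"spin":0},{"offset":[0,0,0.09],"spin":0}]' 0.37
python3 -m crank '[{"offset":[0.005,-0.03,0],"spin":-7},{"offset":[0.01,-0.06,0],"spin":-14},{"offset":[0.015,-0.09,0],"spin":-21},{"offset":[0.02,-0.12,0],"spin":-28},{"offset":[0.025,-0.15,0],"spin":-35},{"offset":[0.03,-0.18,0],"spin":-42},{"offset":[0.034,-0.21,0],"spin":-49},{"offset":[0.034,-0.24,0],"spin":-56}]'
python3 -m crank '[{"offset":[0,-0.02,0],"spin":-7},{"offset":[0,-0.04,0],"spin":-14},{"offset":[0,-0.06,0],"spin":-21},{"offset":[0,-0.075,0],"spin":-28},{"offset":[0,-0.075,0],"spin":-35},{"offset":[0,-0.075,0],"spin":-41},{"offset":[0,-0.075,0],"spin":-41},{"offset":[0,-0.075,0],"spin":-41}]'
python3 - <<'E'
from h import *
cs=manip.camera('scene');ct=manip.camera('top')
a=cv2.resize(ct["pixels"][135:225,200:325,::-1],(750,540),interpolation=cv2.INTER_CUBIC)
cv2.imwrite("pics/t2.png",a); save(cs,'s2.png',(230,110,350,210),6)
for n,c in(("t",ct),("s",cs)):
  for k in("long_0","short_0"):
    for d in manip.masks_of(c,k): print(n,k,round(d["conf"],2),axis(c,d["mask"],12))
E
```

```text
clock: 11.9
eef_pos: [412.0, 180.3, 162.5]
eef_rot: [3.111, 0.013, 1.722]
wrist_force: [-0.3, 0.6, 0.9]
finger_gap: 34.9
clock: 12.57
eef_pos: [445.9, -61.1, 161.9]
eef_rot: [3.112, 0.014, 0.738]
wrist_force: [1.1, -0.1, -0.2]
finger_gap: 35.2
clock: 13.23
eef_pos: [445.6, -135.9, 161.4]
eef_rot: [3.112, 0.015, 0.026]
wrist_force: [0.0, -0.2, 1.5]
finger_gap: 34.7
t long_0 0.59 (array([ 439.3, -263.3]), np.float32(168.9), array([ 22., 157.]))
t long_0 0.58 (array([ 580.4, -200.4]), np.float32(169.7), array([ 21., 111.]))
t long_0 0.48 (array([580.4, -54.6]), np.float32(178.4), array([12., 91.]))
t long_0 0.36 (array([572.1, 472.4]), np.float32(62.1), array([60., 86.]))
t short_0 0.64 (array([ 441.7, -390.9]), np.float32(3.1), array([ 17., 102.]))
t short_0 0.44 (array([ 546.3, -314.6]), np.float32(0.1), array([21., 96.]))
t short_0 0.19 (array([ 441. , -264.7]), np.float32(169.2), array([ 21., 153.]))
s long_0 0.62 (array([556.1, -59.8]), np.float32(1.4), array([ 22., 167.]))
s long_0 0.61 (array([ 562.8, -198.3]), np.float32(169.6), array([ 23., 163.]))
s long_0 0.56 (array([ 443.7, -267.1]), np.float32(168.8), array([ 23., 160.]))
s long_0 0.44 (array([676.3, 193.4]), np.float32(145.4), array([421., 551.]))
s short_0 0.58 (array([ 448. , -138.4]), np.float32(1.4), array([ 20., 111.]))
s short_0 0.55 (array([ 545.8, -321.1]), np.float32(4.2), array([ 24., 119.]))
s short_0 0.5 (array([ 442.1, -392.5]), np.float32(3.0), array([ 20., 113.]))
```

View pics/t2.png

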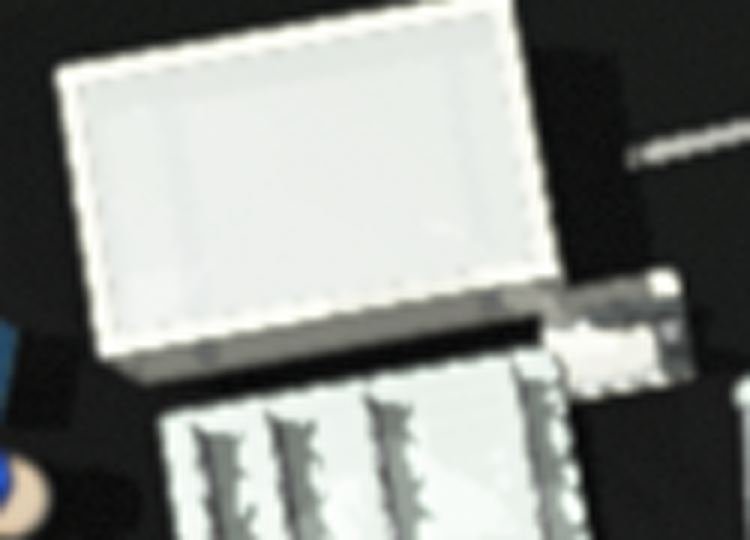

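View pics/s2.png

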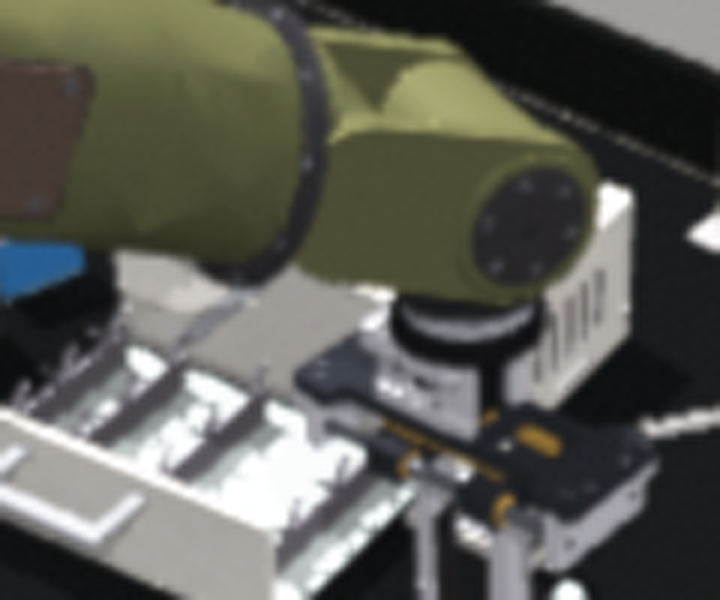

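```bash
python3 - <<'E'
from h import *
ct=manip.camera('top');cs=manip.camera('scene')
p=(668.8,220.2,.15067);c,s=np.cos(p[2]),np.sin(p[2])
def L(c_,u,v,z):
    a=ray(c_,u,v,z)[:2]-np.array(p[:2]); return np.round([c*a[0]+s*a[1],-s*a[0]+c*a[1]],1)
for u,v in((195,430),(270,416),(370,400),(518,372),(160,412),(550,350)): print("top",u,v,L(ct,200+u/6-.4,135+v/6-.4,70),L(ct,200+u/6-.4,135+v/6-.4,25))
a=cv2.resize(ct["pixels"][180:220,215:310,::-1],(760,320),interpolation=cv2.INTER_CUBIC)
cs_=cv2.resize(cs["pixels"][155:215,220:315,::-1],(760,480),interpolation=cv2.INTER_CUBIC)
cv2.imwrite("pics/t3.png",np.vstack([a,cs_])[:800])
print([(d["conf"],d["location"],L) for k in("row_long","row_short") for d in manip.search_frame(ct,k)][:0])
E
```

```text
top 195 430 [-51.8 106.6] [-43.7 114.8]
top 270 416 [-51.3  56.2] [-43.2  63. ]
top 370 400 [-52.4 -10.9] [-44.4  -5.8]
top 518 372 [ -51.2 -110.9] [ -43.1 -108.6]
top 160 412 [-35.7 127.8] [-27.2 136.5]
top 550 350 [ -40.3 -134.4] [ -31.9 -132.7]
[]
```

```bash
python3 -c "
import cv2
a=cv2.imread('pics/t3.png');cv2.imwrite('pics/t3.png',cv2.resize(a,(570,600)))"
```

```text
(no output)
```

View pics/t3.png

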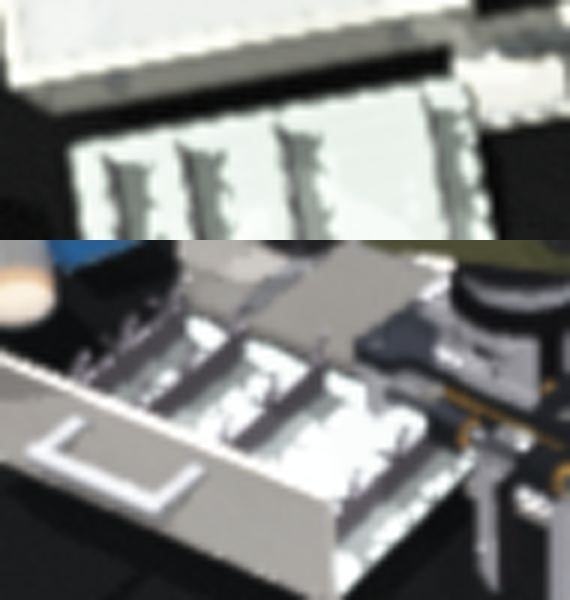

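```bash
python3 -m crank '[{"offset":[0.001,-0.001,-0.03],"spin":0},{"offset":[0.001,-0.001,-0.06],"spin":0},{"offset":[0.001,-0.001,-0.09],"spin":0},{"offset":[0.001,-0.001,-0.115],"spin":0},{"offset":[0.001,-0.001,-0.135],"spin":0},{"offset":[0.001,-0.001,-0.15],"spin":0},{"offset":[0.001,-0.001,-0.158],"spin":0},{"offset":[0.001,-0.001,-0.158],"spin":0}]' 0.37
python3 -m crank '[{"offset":[0,0,-0.001],"spin":0},{"offset":[0,0,-0.001],"spin":0},{"offset":[0,0,-0.001],"spin":0},{"offset":[0,0,-0.001],"spin":0},{"offset":[0,0,-0.001],"spin":0},{"offset":[0,0,-0.001],"spin":0},{"offset":[0,0,-0.001],"spin":0},{"offset":[0,0,-0.001],"spin":0}]' 0 40
```

```text
clock: 14.4
eef_pos: [446.1, -136.8, 2.6]
eef_rot: [3.113, 0.016, 0.023]
wrist_force: [-0.7, -0.3, -0.4]
finger_gap: 34.9
clock: 15.07
eef_pos: [446.6, -136.9, 2.4]
eef_rot: [3.112, 0.015, 0.024]
wrist_force: [-0.7, 0.2, 7.2]
finger_gap: 13.1
```

```bash
python3 -m crank '[{"offset":[0,0,0.02],"spin":0},{"offset":[0,0,0.05],"spin":0},{"offset":[0,0,0.08],"spin":0},{"offset":[0,0.01,0.11],"spin":0},{"offset":[0,0.03,0.14],"spin":3},{"offset":[0.01,0.05,0.15],"spin":8},{"offset":[0.02,0.08,0.15],"spin":15},{"offset":[0.03,0.11,0.15],"spin":22}]'
python3 -m crank '[{"offset":[0.01,0.03,0],"spin":7},{"offset":[0.02,0.06,0],"spin":14},{"offset":[0.03,0.09,0],"spin":21},{"offset":[0.04,0.12,0],"spin":28},{"offset":[0.05,0.15,0],"spin":35},{"offset":[0.06,0.18,0],"spin":42},{"offset":[0.07,0.21,0],"spin":49},{"offset":[0.08,0.24,0],"spin":56}]'
```

```text
clock: 15.73
eef_pos: [477.1, -26.0, 153.6]
eef_rot: [3.111, 0.013, 0.412]
wrist_force: [0.3, -0.0, -2.2]
finger_gap: 12.9
clock: 16.4
eef_pos: [557.2, 215.6, 153.6]
eef_rot: [3.111, 0.013, 1.396]
wrist_force: [0.2, -1.7, -0.7]
finger_gap: 12.6
```

```bash
python3 -m crank '[{"offset":[0.011,0.025,0],"spin":6},{"offset":[0.022,0.05,0],"spin":12},{"offset":[0.031,0.074,0],"spin":18.6},{"offset":[0.031,0.074,0],"spin":18.6},{"offset":[0.031,0.074,-0.02],"spin":18.6},{"offset":[0.031,0.074,-0.04],"spin":18.6},{"offset":[0.031,0.074,-0.06],"spin":18.6},{"offset":[0.031,0.074,-0.07],"spin":18.6}]'
python3 - <<'E'
from h import *
cs=manip.camera('scene');ct=manip.camera('top')
a=cv2.resize(ct["pixels"][170:220,215:315,::-1],(600,300),interpolation=cv2.INTER_CUBIC)
b=cv2.resize(cs["pixels"][140:190,220:320,::-1],(600,300),interpolation=cv2.INTER_CUBIC)
cv2.imwrite("pics/p1.png",np.vstack([a,b]));print(manip.read_state()["eef_pos"])
E
```

```text
clock: 17.07
eef_pos: [587.1, 288.8, 81.0]
eef_rot: [3.114, 0.014, 1.719]
wrist_force: [0.5, 0.3, -0.9]
finger_gap: 13.1
[587.31742108 288.92826747  81.85823647]
```

View pics/p1.png

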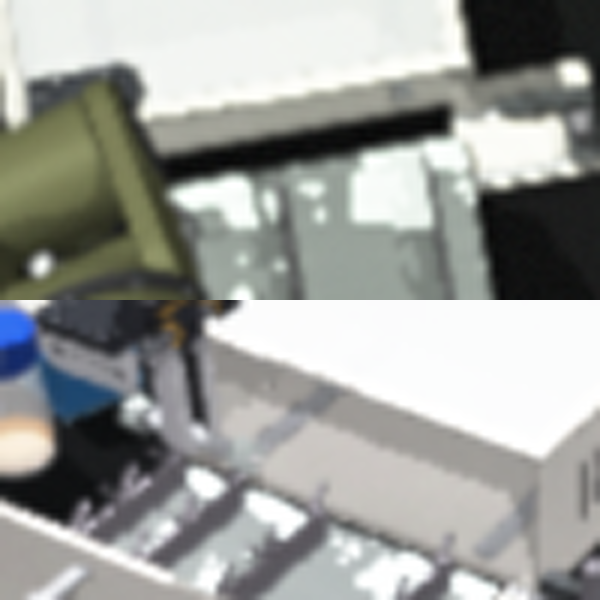

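```bash
python3 - <<'E'
from h import *
cs=manip.camera('scene')
p=(668.8,220.2,.15067);c,s=np.cos(p[2]),np.sin(p[2])
def L(c_,u,v,z):
    a=ray(c_,u,v,z)[:2]-np.array(p[:2]); return np.round([c*a[0]+s*a[1],-s*a[0]+c*a[1]],1)
for u,v in((322,488),(447,540),(185,455),(272,537),(135,475),(80,515)): print(L(cs,220+u/6-.4,140+(v-300)/6-.4,70))
E
```

```text
[-49.  -12.6]
[ -51.6 -113. ]
[-67.9  86.2]
[-108.7  -17.2]
[-103.2   99.6]
[-156.1  101.2]
```

```bash
python3 - <<'E'
from h import *
cs=manip.camera('scene');k=10
u0,v0,u1,v1=228,155,300,212
im=cv2.resize(cs["pixels"][v0:v1,u0:u1,::-1],None,fx=k,fy=k,interpolation=cv2.INTER_CUBIC)
p=(668.8,220.2,.15067);c,s=np.cos(p[2]),np.sin(p[2])
for ly in(-11,-111):
  for x0,col in((-168.8,(0,0,255)),(-178,(255,100,0))):
    for i in range(3):
      for d,z in((-15,70),(15,70),(0,55)):
        lx=x0+50*i+d
        u,v=proj(cs,(p[0]+c*lx-s*ly,p[1]+s*lx+c*ly,z))
        cv2.circle(im,(int((u-u0+.5)*k),int((v-v0+.5)*k)),3,col,-1)
cv2.imwrite("pics/q1.png",im)
E
```

```text
(no output)
```

View pics/q1.png

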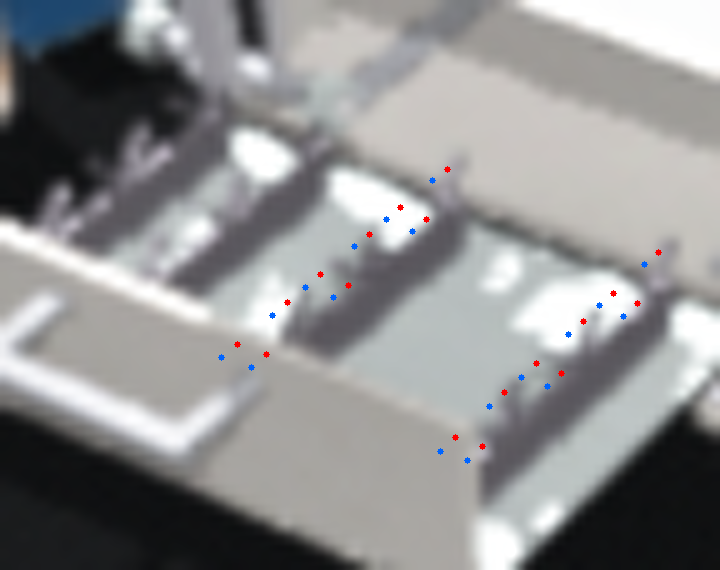

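```bash
python3 -m crank '[{"offset":[0,0,-0.005],"spin":0},{"offset":[0,0,-0.01],"spin":0},{"offset":[0,0,-0.014],"spin":0},{"offset":[0,0,-0.018],"spin":0},{"offset":[0,0,-0.02],"spin":0},{"offset":[0,0,-0.02],"spin":0},{"offset":[0,0,-0.02],"spin":0},{"offset":[0,0,-0.02],"spin":0}]'
python3 -m crank '[{"offset":[0,0,-0.001],"spin":0},{"offset":[0,0,-0.002],"spin":0},{"offset":[0,0,-0.002],"spin":0},{"offset":[0,0,-0.003],"spin":0},{"offset":[0,0,-0.003],"spin":0},{"offset":[0,0,-0.003],"spin":0},{"offset":[0,0,-0.003],"spin":0},{"offset":[0,0,-0.003],"spin":0}]'
```

```text
clock: 17.93
eef_pos: [588.6, 289.6, 64.8]
eef_rot: [3.11, 0.013, 1.72]
wrist_force: [-0.0, -0.2, -0.9]
finger_gap: 12.7
clock: 18.6
eef_pos: [589.3, 289.8, 62.6]
eef_rot: [3.108, 0.012, 1.72]
wrist_force: [3.5, 0.3, 5.0]
finger_gap: 12.8
```

```bash
python3 -m crank '[{"offset":[0.002,0,0],"spin":0},{"offset":[0.004,0.001,0],"spin":0},{"offset":[0.005,0.001,0],"spin":0},{"offset":[0.005,0.001,-0.001],"spin":0},{"offset":[0.005,0.001,-0.002],"spin":0},{"offset":[0.005,0.001,-0.003],"spin":0},{"offset":[0.005,0.001,-0.004],"spin":0},{"offset":[0.005,0.001,-0.004],"spin":0}]'
```

```text
clock: 19.27
eef_pos: [594.2, 290.8, 58.3]
eef_rot: [3.108, 0.012, 1.72]
wrist_force: [-0.5, -0.4, -1.9]
finger_gap: 12.7
```

```bash
python3 -m crank '[{"offset":[0,0,-0.001],"spin":0},{"offset":[0,0,-0.001],"spin":0},{"offset":[0,0,-0.002],"spin":0},{"offset":[0,0,-0.002],"spin":0},{"offset":[0,0,-0.003],"spin":0},{"offset":[0,0,-0.003],"spin":0},{"offset":[0,0,-0.003],"spin":0},{"offset":[0,0,-0.003],"spin":0}]'
```

```text
clock: 19.93
eef_pos: [595.1, 291.0, 57.1]
eef_rot: [3.106, 0.012, 1.72]
wrist_force: [-1.3, -1.4, 12.3]
finger_gap: 12.5
```

```bash
python3 -m crank '[{"offset":[0,0,0],"spin":0},{"offset":[0,0,0],"spin":0},{"offset":[0,0,0],"spin":0},{"offset":[0,0,0.015],"spin":0},{"offset":[0,0,0.03],"spin":0},{"offset":[0,0,0.05],"spin":0},{"offset":[0,0,0.075],"spin":0},{"offset":[0,0,0.1],"spin":0}]' 0.37
python3 -m crank '[{"offset":[-0.003,-0.03,0],"spin":-7},{"offset":[-0.006,-0.06,0],"spin":-14},{"offset":[-0.01,-0.09,0],"spin":-21},{"offset":[-0.015,-0.12,0],"spin":-28},{"offset":[-0.02,-0.15,0],"spin":-35},{"offset":[-0.023,-0.18,0],"spin":-42},{"offset":[-0.026,-0.21,0],"spin":-49},{"offset":[-0.03,-0.24,0],"spin":-56}]'
python3 -m crank '[{"offset":[-0.003,-0.03,0],"spin":-7},{"offset":[-0.006,-0.06,0],"spin":-14},{"offset":[-0.01,-0.09,0],"spin":-21},{"offset":[-0.01,-0.11,0],"spin":-28},{"offset":[-0.01,-0.11,0],"spin":-35},{"offset":[-0.01,-0.11,0],"spin":-41},{"offset":[-0.01,-0.11,0],"spin":-41},{"offset":[-0.01,-0.11,0],"spin":-41}]'
cat > look.py <<'E'
from h import *
cs=manip.camera('scene');ct=manip.camera('top')
for n,c in(("t",ct),("s",cs)):
  for k in("long_0","short_0"):
    for d in manip.masks_of(c,k):
      r=axis(c,d["mask"],12)
      if r[2][0]<40: print(n,k,round(d["conf"],2),r[0],round(float(r[1]),1),r[2])
E
python3 look.py
```

```text
clock: 20.6
eef_pos: [594.6, 290.9, 157.3]
eef_rot: [3.107, 0.012, 1.72]
wrist_force: [-0.1, 0.2, 0.1]
finger_gap: 34.8
clock: 21.27
eef_pos: [564.2, 49.5, 157.1]
eef_rot: [3.107, 0.013, 0.736]
wrist_force: [0.7, -0.4, 0.5]
finger_gap: 34.4
clock: 21.93
eef_pos: [554.1, -60.4, 156.8]
eef_rot: [3.108, 0.013, 0.024]
wrist_force: [-0.5, 0.4, -0.1]
finger_gap: 34.7
t long_0 0.59 [ 564.8 -195.8] 167.5 [ 14. 144.]
t long_0 0.49 [ 441.3 -264.9] 170.0 [ 19. 153.]
t short_0 0.63 [604.  301.3] 98.9 [ 23. 110.]
t short_0 0.55 [ 546.3 -318.3] 2.0 [ 18. 104.]
t short_0 0.54 [ 435.2 -334.4] 8.4 [20. 94.]
s long_0 0.76 [ 441.6 -264.1] 170.5 [ 26. 160.]
s long_0 0.73 [ 558.8 -195.5] 170.6 [ 24. 159.]
s long_0 0.58 [555.7 -59.9] 1.9 [ 22. 163.]
s short_0 0.65 [ 431.3 -336.4] 2.7 [ 21. 111.]
s short_0 0.42 [ 550.4 -321.3] 2.5 [ 25. 118.]
```

```bash
python3 -m crank '[{"offset":[0.001,0.001,-0.03],"spin":0},{"offset":[0.001,0.001,-0.06],"spin":0},{"offset":[0.001,0.001,-0.09],"spin":0},{"offset":[0.001,0.001,-0.115],"spin":0},{"offset":[0.001,0.001,-0.135],"spin":0},{"offset":[0.001,0.001,-0.148],"spin":0},{"offset":[0.001,0.001,-0.154],"spin":0},{"offset":[0.001,0.001,-0.154],"spin":0}]' 0.37
python3 -m crank '[{"offset":[0,0,0],"spin":0},{"offset":[0,0,0],"spin":0},{"offset":[0,0,0],"spin":0},{"offset":[0,0,0],"spin":0},{"offset":[0,0,0],"spin":0},{"offset":[0,0,0],"spin":0},{"offset":[0,0,0],"spin":0},{"offset":[0,0,0],"spin":0}]' 0 40
python3 -m crank '[{"offset":[0,0,0.02],"spin":0},{"offset":[0,0,0.05],"spin":0},{"offset":[0,0,0.08],"spin":0},{"offset":[0,0,0.11],"spin":0},{"offset":[0,0,0.14],"spin":0},{"offset":[0,0,0.15],"spin":5},{"offset":[0.002,0.01,0.15],"spin":12},{"offset":[0.004,0.02,0.15],"spin":19}]'
```

```text
clock: 22.9
eef_pos: [554.9, -59.2, 2.4]
eef_rot: [3.108, 0.014, 0.023]
wrist_force: [-0.1, -1.3, 0.1]
finger_gap: 34.9
clock: 23.57
eef_pos: [555.4, -59.2, 3.3]
eef_rot: [3.107, 0.012, 0.023]
wrist_force: [-1.0, 1.0, 6.4]
finger_gap: 12.7
clock: 24.23
eef_pos: [559.6, -39.3, 154.4]
eef_rot: [3.107, 0.011, 0.359]
wrist_force: [-1.0, 0.1, -1.5]
finger_gap: 12.9
```

```bash
python3 -m crank '[{"offset":[0.006,0.02,0],"spin":7},{"offset":[0.012,0.04,0],"spin":14},{"offset":[0.018,0.06,0],"spin":21},{"offset":[0.024,0.085,0],"spin":28},{"offset":[0.03,0.11,0],"spin":35},{"offset":[0.038,0.135,0],"spin":42},{"offset":[0.046,0.16,0],"spin":49},{"offset":[0.0565,0.19,0],"spin":56}]'
python3 -m crank '[{"offset":[0,0,0],"spin":7},{"offset":[0,0,0],"spin":14},{"offset":[0,0,0],"spin":22},{"offset":[0,0,-0.02],"spin":22},{"offset":[0,0,-0.04],"spin":22},{"offset":[0,0,-0.06],"spin":22},{"offset":[0,0,-0.08],"spin":22},{"offset":[0,0,-0.085],"spin":22}]'
```

```text
clock: 24.9
eef_pos: [616.1, 151.4, 154.4]
eef_rot: [3.107, 0.011, 1.342]
wrist_force: [1.2, 0.7, -1.4]
finger_gap: 12.7
clock: 25.57
eef_pos: [614.5, 151.0, 66.1]
eef_rot: [3.112, 0.012, 1.726]
wrist_force: [-0.2, -0.2, -3.1]
finger_gap: 12.7
```

```bash
python3 -m crank '[{"offset":[0.0015,0,0],"spin":0},{"offset":[0.0015,0,-0.001],"spin":0},{"offset":[0.0015,0,-0.002],"spin":0},{"offset":[0.0015,0,-0.003],"spin":0},{"offset":[0.0015,0,-0.004],"spin":0},{"offset":[0.0015,0,-0.005],"spin":0},{"offset":[0.0015,0,-0.006],"spin":0},{"offset":[0.0015,0,-0.006],"spin":0}]'
python3 -m crank '[{"offset":[0,0,-0.001],"spin":0},{"offset":[0,0,-0.001],"spin":0},{"offset":[0,0,-0.002],"spin":0},{"offset":[0,0,-0.002],"spin":0},{"offset":[0,0,-0.003],"spin":0},{"offset":[0,0,-0.003],"spin":0},{"offset":[0,0,-0.003],"spin":0},{"offset":[0,0,-0.003],"spin":0}]'
```

```text
clock: 26.23
eef_pos: [615.9, 151.0, 60.0]
eef_rot: [3.112, 0.012, 1.726]
wrist_force: [0.7, -0.5, -1.6]
finger_gap: 12.9
clock: 26.9
eef_pos: [616.7, 151.2, 58.0]
eef_rot: [3.109, 0.011, 1.726]
wrist_force: [2.2, 0.3, 6.6]
finger_gap: 13.1
```

```bash
python3 -m crank '[{"offset":[0,0,0],"spin":0},{"offset":[0,0,0],"spin":0},{"offset":[0,0,0],"spin":0},{"offset":[0,0,0.015],"spin":0},{"offset":[0,0,0.03],"spin":0},{"offset":[0,0,0.05],"spin":0},{"offset":[0,0,0.075],"spin":0},{"offset":[0,0,0.095],"spin":0}]' 0.37
python3 -m crank '[{"offset":[-0.004,-0.025,0],"spin":-7},{"offset":[-0.008,-0.05,0],"spin":-14},{"offset":[-0.012,-0.075,0],"spin":-21},{"offset":[-0.016,-0.1,0],"spin":-28},{"offset":[-0.02,-0.125,0],"spin":-35},{"offset":[-0.024,-0.15,0],"spin":-42},{"offset":[-0.028,-0.175,0],"spin":-49},{"offset":[-0.032,-0.2,0],"spin":-56}]'
python3 -m crank '[{"offset":[-0.004,-0.025,0],"spin":-7},{"offset":[-0.008,-0.05,0],"spin":-14},{"offset":[-0.012,-0.075,0],"spin":-21},{"offset":[-0.016,-0.1,0],"spin":-28},{"offset":[-0.02,-0.125,0],"spin":-35},{"offset":[-0.024,-0.146,0],"spin":-42},{"offset":[-0.024,-0.146,0],"spin":-49},{"offset":[-0.024,-0.146,0],"spin":-53}]'
python3 look.py
```

```text
clock: 27.57
eef_pos: [616.6, 151.2, 154.3]
eef_rot: [3.11, 0.011, 1.726]
wrist_force: [0.3, 0.0, 0.2]
finger_gap: 34.9
clock: 28.23
eef_pos: [584.0, -50.0, 154.0]
eef_rot: [3.11, 0.012, 0.743]
wrist_force: [1.3, -0.2, -0.5]
finger_gap: 34.9
clock: 28.9
eef_pos: [559.5, -197.1, 153.6]
eef_rot: [3.11, 0.013, -0.191]
wrist_force: [0.7, 0.5, 0.2]
finger_gap: 34.5
t long_0 0.74 [626.1 156.6] 98.6 [ 23. 160.]
t long_0 0.42 [ 439.6 -262.9] 168.4 [ 17. 150.]
t long_0 0.38 [ 429.3 -331.2] 2.4 [ 22. 106.]
t short_0 0.53 [ 512.5 -319.4] 13.0 [12. 38.]
t short_0 0.45 [ 429.1 -331.4] 2.7 [ 21. 106.]
s long_0 0.73 [669.6 199.1] 99.0 [ 26. 169.]
s long_0 0.63 [ 559.8 -197.4] 169.5 [ 17. 157.]
s long_0 0.56 [ 441.3 -266. ] 168.3 [ 21. 160.]
s short_0 0.68 [ 431.8 -335.1] 4.0 [ 21. 110.]
s short_0 0.66 [647.5 346. ] 97.3 [ 24. 118.]
s short_0 0.5 [ 545.4 -323.1] 1.7 [ 20. 108.]
s short_0 0.41 [668.3 200.6] 97.7 [ 27. 166.]
```

```bash
python3 -m crank '[{"offset":[0,0.001,-0.03],"spin":0},{"offset":[0,0.001,-0.06],"spin":0},{"offset":[0,0.001,-0.09],"spin":0},{"offset":[0,0.001,-0.115],"spin":0},{"offset":[0,0.001,-0.135],"spin":0},{"offset":[0,0.001,-0.146],"spin":0},{"offset":[0,0.001,-0.151],"spin":0},{"offset":[0,0.001,-0.151],"spin":0}]' 0.37
python3 -m crank '[{"offset":[0,0,0],"spin":0},{"offset":[0,0,0],"spin":0},{"offset":[0,0,0],"spin":0},{"offset":[0,0,0],"spin":0},{"offset":[0,0,0],"spin":0},{"offset":[0,0,0],"spin":0},{"offset":[0,0,0],"spin":0},{"offset":[0,0,0],"spin":0}]' 0 40
python3 -m crank '[{"offset":[0,0,0.02],"spin":0},{"offset":[0,0,0.05],"spin":0},{"offset":[0,0,0.08],"spin":0},{"offset":[0,0,0.11],"spin":0},{"offset":[0,0,0.14],"spin":0},{"offset":[0,0.02,0.15],"spin":5},{"offset":[0,0.04,0.15],"spin":12},{"offset":[0,0.06,0.15],"spin":19}]'
python3 -m crank '[{"offset":[0,0.03,0],"spin":7},{"offset":[0,0.06,0],"spin":14},{"offset":[0,0.09,0],"spin":21},{"offset":[0.002,0.12,0],"spin":28},{"offset":[0.003,0.15,0],"spin":35},{"offset":[0.004,0.18,0],"spin":42},{"offset":[0.005,0.21,0],"spin":49},{"offset":[0.006,0.24,0],"spin":56}]'
```

```text
clock: 29.87
eef_pos: [559.9, -194.5, 2.5]
eef_rot: [3.11, 0.013, -0.179]
wrist_force: [-0.8, 0.2, -0.5]
finger_gap: 34.6
clock: 30.53
eef_pos: [560.4, -194.7, 3.5]
eef_rot: [3.11, 0.012, -0.179]
wrist_force: [-1.2, -0.2, 6.5]
finger_gap: 13.0
clock: 31.2
eef_pos: [560.4, -134.2, 154.4]
eef_rot: [3.109, 0.01, 0.158]
wrist_force: [0.2, -0.2, -1.7]
finger_gap: 12.7
clock: 31.87
eef_pos: [566.1, 107.3, 154.4]
eef_rot: [3.11, 0.01, 1.142]
wrist_force: [0.3, -0.6, -2.1]
finger_gap: 12.8
```

```bash
python3 -m crank '[{"offset":[0.001,0.02,0],"spin":7},{"offset":[0.001,0.036,0],"spin":14},{"offset":[0.001,0.036,0],"spin":21},{"offset":[0.001,0.036,0],"spin":28},{"offset":[0.001,0.036,-0.02],"spin":33.2},{"offset":[0.001,0.036,-0.04],"spin":33.2},{"offset":[0.001,0.036,-0.06],"spin":33.2},{"offset":[0.001,0.036,-0.07],"spin":33.2}]'
python3 -m crank '[{"offset":[0.001,0,-0.004],"spin":0},{"offset":[0.001,0,-0.008],"spin":0},{"offset":[0.001,0,-0.012],"spin":0},{"offset":[0.001,0,-0.016],"spin":0},{"offset":[0.001,0,-0.019],"spin":0},{"offset":[0.001,0,-0.022],"spin":0},{"offset":[0.001,0,-0.022],"spin":0},{"offset":[0.001,0,-0.022],"spin":0}]'
```

```text
clock: 32.53
eef_pos: [565.9, 143.1, 82.0]
eef_rot: [3.113, 0.01, 1.721]
wrist_force: [0.5, 0.1, -2.2]
finger_gap: 12.9
clock: 33.2
eef_pos: [567.0, 143.1, 60.1]
eef_rot: [3.113, 0.01, 1.721]
wrist_force: [0.8, 0.0, -2.3]
finger_gap: 12.9
```

```bash
python3 -m crank '[{"offset":[0,0,-0.001],"spin":0},{"offset":[0,0,-0.001],"spin":0},{"offset":[0,0,-0.002],"spin":0},{"offset":[0,0,-0.002],"spin":0},{"offset":[0,0,-0.003],"spin":0},{"offset":[0,0,-0.003],"spin":0},{"offset":[0,0,-0.003],"spin":0},{"offset":[0,0,-0.003],"spin":0}]'
python3 -m crank '[{"offset":[0,0,0],"spin":0},{"offset":[0,0,0],"spin":0},{"offset":[0,0,0],"spin":0},{"offset":[0,0,0.015],"spin":0},{"offset":[0,0,0.03],"spin":0},{"offset":[0,0,0.05],"spin":0},{"offset":[0,0,0.075],"spin":0},{"offset":[0,0,0.1],"spin":0}]' 0.37
python3 -m crank '[{"offset":[-0.008,-0.028,0],"spin":-7},{"offset":[-0.016,-0.055,0],"spin":-14},{"offset":[-0.024,-0.082,0],"spin":-21},{"offset":[-0.032,-0.11,0],"spin":-28},{"offset":[-0.04,-0.138,0],"spin":-35},{"offset":[-0.048,-0.165,0],"spin":-42},{"offset":[-0.056,-0.192,0],"spin":-49},{"offset":[-0.064,-0.22,0],"spin":-56}]'
python3 -m crank '[{"offset":[-0.008,-0.028,0],"spin":-7},{"offset":[-0.016,-0.055,0],"spin":-14},{"offset":[-0.024,-0.082,0],"spin":-21},{"offset":[-0.032,-0.11,0],"spin":-28},{"offset":[-0.04,-0.138,0],"spin":-35},{"offset":[-0.048,-0.165,0],"spin":-42},{"offset":[-0.056,-0.188,0],"spin":-49},{"offset":[-0.062,-0.188,0],"spin":-53.6}]'
python3 look.py
```

```text
clock: 33.87
eef_pos: [567.7, 143.2, 58.2]
eef_rot: [3.11, 0.01, 1.721]
wrist_force: [-0.1, -0.7, 8.3]
finger_gap: 12.7
clock: 34.53
eef_pos: [567.3, 143.1, 158.8]
eef_rot: [3.112, 0.011, 1.721]
wrist_force: [-0.3, -0.4, 0.5]
finger_gap: 35.1
clock: 35.2
eef_pos: [502.6, -77.9, 158.7]
eef_rot: [3.112, 0.011, 0.738]
wrist_force: [1.2, -0.5, 0.3]
finger_gap: 34.9
clock: 35.87
eef_pos: [439.7, -269.0, 158.4]
eef_rot: [3.112, 0.011, -0.207]
wrist_force: [0.8, 0.1, 0.1]
finger_gap: 34.8
t long_0 0.55 [626.8 155. ] 98.6 [ 19. 156.]
t long_0 0.5 [575.6 147.6] 99.9 [ 20. 155.]
t short_0 0.61 [ 573.4 -314.1] 177.1 [21. 50.]
s long_0 0.66 [619.3 189.6] 97.3 [ 27. 169.]
s long_0 0.62 [672.2 197.4] 95.9 [ 33. 173.]
s long_0 0.49 [ 442.2 -267.1] 168.0 [ 17. 152.]
s short_0 0.6 [ 432.9 -336.6] 6.1 [ 26. 115.]
s short_0 0.42 [646.6 348.2] 97.9 [ 27. 120.]
```

```bash
python3 -m crank '[{"offset":[0.001,0.0035,-0.03],"spin":0},{"offset":[0.001,0.0035,-0.06],"spin":0},{"offset":[0.001,0.0035,-0.09],"spin":0},{"offset":[0.001,0.0035,-0.12],"spin":0},{"offset":[0.001,0.0035,-0.14],"spin":0},{"offset":[0.001,0.0035,-0.15],"spin":0},{"offset":[0.001,0.0035,-0.1555],"spin":0},{"offset":[0.001,0.0035,-0.1555],"spin":0}]' 0.37
python3 -m crank '[{"offset":[0,0,0],"spin":0},{"offset":[0,0,0],"spin":0},{"offset":[0,0,0],"spin":0},{"offset":[0,0,0],"spin":0},{"offset":[0,0,0],"spin":0},{"offset":[0,0,0],"spin":0},{"offset":[0,0,0],"spin":0},{"offset":[0,0,0],"spin":0}]' 0 40
python3 -m crank '[{"offset":[0,0,0.02],"spin":0},{"offset":[0,0,0.05],"spin":0},{"offset":[0,0,0.08],"spin":0},{"offset":[0,0,0.11],"spin":0},{"offset":[0,0,0.14],"spin":0},{"offset":[0.004,0.03,0.15],"spin":6},{"offset":[0.008,0.06,0.15],"spin":12},{"offset":[0.012,0.09,0.15],"spin":19}]'
python3 -m crank '[{"offset":[0.007,0.03,0],"spin":7},{"offset":[0.014,0.06,0],"spin":14},{"offset":[0.021,0.09,0],"spin":21},{"offset":[0.028,0.12,0],"spin":28},{"offset":[0.035,0.15,0],"spin":35},{"offset":[0.042,0.18,0],"spin":42},{"offset":[0.049,0.21,0],"spin":49},{"offset":[0.056,0.24,0],"spin":56}]'
```

```text
clock: 36.83
eef_pos: [442.2, -261.5, 2.9]
eef_rot: [3.112, 0.011, -0.193]
wrist_force: [-0.3, 0.1, 0.3]
finger_gap: 34.4
clock: 37.5
eef_pos: [442.7, -261.9, 3.9]
eef_rot: [3.112, 0.01, -0.193]
wrist_force: [-0.1, -0.8, 6.9]
finger_gap: 13.2
clock: 38.17
eef_pos: [454.7, -171.1, 154.8]
eef_rot: [3.111, 0.008, 0.142]
wrist_force: [0.2, 0.7, -2.3]
finger_gap: 12.8
clock: 38.83
eef_pos: [510.6, 70.5, 154.9]
eef_rot: [3.111, 0.008, 1.126]
wrist_force: [0.0, -0.5, -1.3]
finger_gap: 12.9
```

```bash
python3 -m crank '[{"offset":[0.003,0.03,0],"spin":7},{"offset":[0.007,0.06,0],"spin":14},{"offset":[0.008,0.0655,0],"spin":21},{"offset":[0.008,0.0655,0],"spin":28},{"offset":[0.008,0.0655,-0.02],"spin":34.1},{"offset":[0.008,0.0655,-0.04],"spin":34.1},{"offset":[0.008,0.0655,-0.06],"spin":34.1},{"offset":[0.008,0.0655,-0.07],"spin":34.1}]'
python3 -m crank '[{"offset":[0.001,0,-0.004],"spin":0},{"offset":[0.001,0,-0.008],"spin":0},{"offset":[0.001,0,-0.012],"spin":0},{"offset":[0.001,0,-0.016],"spin":0},{"offset":[0.001,0,-0.019],"spin":0},{"offset":[0.001,0,-0.022],"spin":0},{"offset":[0.001,0,-0.024],"spin":0},{"offset":[0.001,0,-0.024],"spin":0}]'
```

```text
clock: 39.5
eef_pos: [517.6, 135.8, 82.8]
eef_rot: [3.114, 0.008, 1.721]
wrist_force: [0.0, -0.3, -1.6]
finger_gap: 13.0
clock: 40.17
eef_pos: [518.7, 135.8, 58.9]
eef_rot: [3.113, 0.008, 1.721]
wrist_force: [-0.4, -0.5, -0.9]
finger_gap: 13.1
```

```bash
python3 -m crank '[{"offset":[0,0,-0.001],"spin":0},{"offset":[0,0,-0.001],"spin":0},{"offset":[0,0,-0.002],"spin":0},{"offset":[0,0,-0.002],"spin":0},{"offset":[0,0,-0.0025],"spin":0},{"offset":[0,0,-0.0025],"spin":0},{"offset":[0,0,-0.0025],"spin":0},{"offset":[0,0,-0.0025],"spin":0}]'
python3 -m crank '[{"offset":[0,0,0],"spin":0},{"offset":[0,0,0],"spin":0},{"offset":[0,0,0],"spin":0},{"offset":[0,0,0.015],"spin":0},{"offset":[0,0,0.03],"spin":0},{"offset":[0,0,0.05],"spin":0},{"offset":[0,0,0.075],"spin":0},{"offset":[0,0,0.1],"spin":0}]' 0.37
python3 -m crank '[{"offset":[0.002,-0.03,0],"spin":-7},{"offset":[0.004,-0.06,0],"spin":-14},{"offset":[0.006,-0.09,0],"spin":-21},{"offset":[0.008,-0.12,0],"spin":-28},{"offset":[0.01,-0.15,0],"spin":-35},{"offset":[0.012,-0.18,0],"spin":-42},{"offset":[0.014,-0.21,0],"spin":-49},{"offset":[0.016,-0.24,0],"spin":-56}]'
python3 -m crank '[{"offset":[0.002,-0.03,0],"spin":-7},{"offset":[0.004,-0.06,0],"spin":-14},{"offset":[0.006,-0.09,0],"spin":-21},{"offset":[0.008,-0.12,0],"spin":-28},{"offset":[0.01,-0.15,0],"spin":-35},{"offset":[0.012,-0.18,0],"spin":-40},{"offset":[0.012,-0.21,0],"spin":-40},{"offset":[0.012,-0.217,0],"spin":-40}]'
python3 look.py
```

```text
clock: 40.83
eef_pos: [520.2, 136.1, 58.5]
eef_rot: [3.109, 0.008, 1.721]
wrist_force: [-0.9, -0.2, 16.4]
finger_gap: 12.8
clock: 41.5
eef_pos: [519.8, 136.0, 159.0]
eef_rot: [3.11, 0.008, 1.721]
wrist_force: [-0.1, -0.3, 0.4]
finger_gap: 34.6
clock: 42.17
eef_pos: [535.6, -105.4, 158.8]
eef_rot: [3.111, 0.008, 0.738]
wrist_force: [0.2, -0.2, -0.6]
finger_gap: 34.9
clock: 42.83
eef_pos: [546.8, -326.1, 157.9]
eef_rot: [3.111, 0.009, 0.037]
wrist_force: [-1.0, -0.8, 0.2]
finger_gap: 34.8
t long_0 0.73 [525.  140.9] 98.0 [ 22. 158.]
t long_0 0.68 [577.3 147.4] 98.9 [ 18. 156.]
t long_0 0.44 [628.9 157.1] 98.9 [ 21. 160.]
s short_0 0.54 [ 544.7 -323. ] 3.3 [ 22. 110.]
s short_0 0.54 [ 431.1 -335.6] 4.1 [ 21. 115.]
s short_0 0.42 [647.7 348.6] 97.4 [ 37. 130.]
```

```bash
python3 -m crank '[{"offset":[-0.001,0.0035,-0.03],"spin":0},{"offset":[-0.001,0.0035,-0.06],"spin":0},{"offset":[-0.001,0.0035,-0.09],"spin":0},{"offset":[-0.001,0.0035,-0.12],"spin":0},{"offset":[-0.001,0.0035,-0.14],"spin":0},{"offset":[-0.001,0.0035,-0.15],"spin":0},{"offset":[-0.001,0.0035,-0.155],"spin":0},{"offset":[-0.001,0.0035,-0.155],"spin":0}]' 0.37
python3 -m crank '[{"offset":[0,0,0],"spin":0},{"offset":[0,0,0],"spin":0},{"offset":[0,0,0],"spin":0},{"offset":[0,0,0],"spin":0},{"offset":[0,0,0],"spin":0},{"offset":[0,0,0],"spin":0},{"offset":[0,0,0],"spin":0},{"offset":[0,0,0],"spin":0}]' 0 40
python3 -m crank '[{"offset":[0,0,0.02],"spin":0},{"offset":[0,0,0.05],"spin":0},{"offset":[0,0,0.08],"spin":0},{"offset":[0,0,0.11],"spin":0},{"offset":[0,0.01,0.14],"spin":0},{"offset":[0,0.04,0.15],"spin":6},{"offset":[0,0.07,0.15],"spin":12},{"offset":[0,0.1,0.15],"spin":19}]'
python3 -m crank '[{"offset":[0,0.035,0],"spin":5},{"offset":[0,0.07,0],"spin":10},{"offset":[0,0.105,0],"spin":15},{"offset":[0,0.14,0],"spin":20},{"offset":[0,0.175,0],"spin":25},{"offset":[0,0.21,0],"spin":30},{"offset":[0,0.245,0],"spin":35},{"offset":[0,0.28,0],"spin":40}]'
```

```text
clock: 43.8
eef_pos: [547.0, -317.1, 3.8]
eef_rot: [3.111, 0.009, 0.042]
wrist_force: [-1.0, 0.5, 0.9]
finger_gap: 34.8
clock: 44.47
eef_pos: [547.5, -317.4, 4.9]
eef_rot: [3.11, 0.007, 0.042]
wrist_force: [-1.1, 1.0, 5.4]
finger_gap: 13.1
clock: 45.13
eef_pos: [547.4, -216.5, 155.9]
eef_rot: [3.109, 0.006, 0.378]
wrist_force: [0.6, -0.1, -0.4]
finger_gap: 12.6
clock: 45.8
eef_pos: [547.0, 65.2, 156.1]
eef_rot: [3.109, 0.006, 1.08]
wrist_force: [1.2, -0.0, -0.8]
finger_gap: 12.4
```

```bash
python3 -m crank '[{"offset":[0,0.03,0],"spin":6},{"offset":[0,0.06,0],"spin":12},{"offset":[0,0.09,0],"spin":18},{"offset":[0,0.12,0],"spin":24},{"offset":[0,0.15,0],"spin":30},{"offset":[0,0.18,0],"spin":36.7},{"offset":[-0.001,0.205,0],"spin":36.7},{"offset":[-0.001,0.2185,0],"spin":36.7}]'
python3 -m crank '[{"offset":[0,0,-0.02],"spin":0},{"offset":[0,0,-0.04],"spin":0},{"offset":[0,0,-0.06],"spin":0},{"offset":[0,0,-0.075],"spin":0},{"offset":[0,0,-0.085],"spin":0},{"offset":[0,0,-0.09],"spin":0},{"offset":[0,0,-0.093],"spin":0},{"offset":[0,0,-0.095],"spin":0}]'
```

```text
clock: 46.47
eef_pos: [545.4, 286.1, 156.0]
eef_rot: [3.109, 0.006, 1.722]
wrist_force: [-0.9, 0.5, -0.8]
finger_gap: 12.9
clock: 47.13
eef_pos: [545.7, 286.0, 61.4]
eef_rot: [3.108, 0.006, 1.722]
wrist_force: [0.2, -0.4, -1.0]
finger_gap: 12.6
```

```bash
python3 -m crank '[{"offset":[0,-0.001,-0.001],"spin":0},{"offset":[0,-0.001,-0.001],"spin":0},{"offset":[0,-0.001,-0.002],"spin":0},{"offset":[0,-0.001,-0.002],"spin":0},{"offset":[0,-0.001,-0.003],"spin":0},{"offset":[0,-0.001,-0.003],"spin":0},{"offset":[0,-0.001,-0.003],"spin":0},{"offset":[0,-0.001,-0.003],"spin":0}]'
python3 -m crank '[{"offset":[0,0,0],"spin":0},{"offset":[0,0,0],"spin":0},{"offset":[0,0,0],"spin":0},{"offset":[0,0,0.015],"spin":0},{"offset":[0,0,0.03],"spin":0},{"offset":[0,0,0.05],"spin":0},{"offset":[0,0,0.075],"spin":0},{"offset":[0,0,0.1],"spin":0}]' 0.37
python3 -m crank '[{"offset":[-0.005,-0.03,0],"spin":-6},{"offset":[-0.01,-0.06,0],"spin":-12},{"offset":[-0.015,-0.09,0],"spin":-18},{"offset":[-0.02,-0.12,0],"spin":-24},{"offset":[-0.025,-0.15,0],"spin":-30},{"offset":[-0.03,-0.18,0],"spin":-36},{"offset":[-0.035,-0.21,0],"spin":-42},{"offset":[-0.04,-0.24,0],"spin":-48}]'
python3 -m crank '[{"offset":[-0.005,-0.03,0],"spin":-6},{"offset":[-0.01,-0.06,0],"spin":-12},{"offset":[-0.015,-0.09,0],"spin":-18},{"offset":[-0.02,-0.12,0],"spin":-24},{"offset":[-0.025,-0.15,0],"spin":-30},{"offset":[-0.03,-0.18,0],"spin":-36},{"offset":[-0.035,-0.21,0],"spin":-42},{"offset":[-0.04,-0.24,0],"spin":-46.6}]'
python3 -m crank '[{"offset":[-0.007,-0.03,0],"spin":0},{"offset":[-0.015,-0.06,0],"spin":0},{"offset":[-0.022,-0.09,0],"spin":0},{"offset":[-0.033,-0.12,0],"spin":0},{"offset":[-0.033,-0.138,0],"spin":0},{"offset":[-0.033,-0.138,0],"spin":0},{"offset":[-0.033,-0.138,0],"spin":0},{"offset":[-0.033,-0.138,0],"spin":0}]'
python3 look.py
```

```text
clock: 47.8
eef_pos: [546.6, 285.3, 59.7]
eef_rot: [3.106, 0.005, 1.722]
wrist_force: [1.9, 0.1, 6.4]
finger_gap: 12.8
clock: 48.47
eef_pos: [546.1, 285.1, 160.1]
eef_rot: [3.107, 0.005, 1.722]
wrist_force: [-0.3, 0.3, -0.3]
finger_gap: 34.8
clock: 49.13
eef_pos: [505.5, 43.9, 160.1]
eef_rot: [3.107, 0.005, 0.879]
wrist_force: [0.8, -0.9, -0.4]
finger_gap: 34.8
clock: 49.8
eef_pos: [464.8, -197.4, 159.9]
eef_rot: [3.108, 0.006, 0.06]
wrist_force: [-0.0, -0.9, -0.1]
finger_gap: 34.8
clock: 50.47
eef_pos: [431.9, -334.6, 159.7]
eef_rot: [3.108, 0.006, 0.06]
wrist_force: [-0.3, 0.5, 0.7]
finger_gap: 34.8
t long_0 0.73 [578.  145.2] 98.6 [ 18. 151.]
t long_0 0.57 [525.9 137.9] 99.1 [ 15. 150.]
t short_0 0.53 [554.1 292.7] 98.9 [ 23. 109.]
t short_0 0.45 [605.2 301.5] 99.9 [ 24. 110.]
s long_0 0.73 [619.2 190. ] 97.3 [ 27. 170.]
s long_0 0.59 [572.2 177.2] 94.4 [ 30. 169.]
s short_0 0.68 [596.7 338.2] 97.1 [ 20. 111.]
s short_0 0.55 [ 430.2 -335.4] 4.0 [ 22. 117.]
s short_0 0.28 [617.9 191.7] 98.1 [ 28. 173.]
```

```bash
python3 -m crank '[{"offset":[0,-0.001,-0.03],"spin":0},{"offset":[0,-0.001,-0.06],"spin":0},{"offset":[0,-0.001,-0.09],"spin":0},{"offset":[0,-0.001,-0.12],"spin":0},{"offset":[0,-0.001,-0.14],"spin":0},{"offset":[0,-0.001,-0.15],"spin":0},{"offset":[0,-0.001,-0.157],"spin":0},{"offset":[0,-0.001,-0.157],"spin":0}]' 0.37
python3 -m crank '[{"offset":[0,0,0],"spin":0},{"offset":[0,0,0],"spin":0},{"offset":[0,0,0],"spin":0},{"offset":[0,0,0],"spin":0},{"offset":[0,0,0],"spin":0},{"offset":[0,0,0],"spin":0},{"offset":[0,0,0],"spin":0},{"offset":[0,0,0],"spin":0}]' 0 40
python3 -m crank '[{"offset":[0,0,0.02],"spin":0},{"offset":[0,0,0.05],"spin":0},{"offset":[0,0,0.08],"spin":0},{"offset":[0,0,0.11],"spin":0},{"offset":[0,0.01,0.14],"spin":0},{"offset":[0,0.04,0.15],"spin":6},{"offset":[0,0.07,0.15],"spin":12},{"offset":[0,0.1,0.15],"spin":19}]'
python3 -m crank '[{"offset":[0.004,0.03,0],"spin":5},{"offset":[0.008,0.06,0],"spin":10},{"offset":[0.012,0.09,0],"spin":15},{"offset":[0.016,0.12,0],"spin":20},{"offset":[0.02,0.15,0],"spin":25},{"offset":[0.025,0.18,0],"spin":30},{"offset":[0.03,0.215,0],"spin":35},{"offset":[0.035,0.25,0],"spin":40}]'
```

```text
clock: 51.43
eef_pos: [432.0, -335.7, 2.6]
eef_rot: [3.108, 0.006, 0.061]
wrist_force: [-0.2, -0.5, 0.2]
finger_gap: 34.7
clock: 52.1
eef_pos: [432.4, -336.0, 3.5]
eef_rot: [3.107, 0.005, 0.061]
wrist_force: [-0.3, 1.3, 5.8]
finger_gap: 12.8
clock: 52.77
eef_pos: [432.4, -235.1, 154.5]
eef_rot: [3.106, 0.004, 0.397]
wrist_force: [0.6, 0.5, -0.4]
finger_gap: 12.7
clock: 53.43
eef_pos: [467.3, 16.4, 154.8]
eef_rot: [3.105, 0.004, 1.099]
wrist_force: [0.9, 0.3, -1.3]
finger_gap: 12.6
```

```bash
python3 -m crank '[{"offset":[0.004,0.033,0],"spin":6},{"offset":[0.008,0.066,0],"spin":12},{"offset":[0.012,0.1,0],"spin":18},{"offset":[0.016,0.133,0],"spin":24},{"offset":[0.02,0.166,0],"spin":30},{"offset":[0.024,0.2,0],"spin":35.7},{"offset":[0.028,0.23,0],"spin":35.7},{"offset":[0.0297,0.259,0],"spin":35.7}]'
python3 -m crank '[{"offset":[0,0,-0.02],"spin":0},{"offset":[0,0,-0.04],"spin":0},{"offset":[0,0,-0.06],"spin":0},{"offset":[0,0,-0.075],"spin":0},{"offset":[0,0,-0.085],"spin":0},{"offset":[0,0,-0.09],"spin":0},{"offset":[0,0,-0.093],"spin":0},{"offset":[0,0,-0.094],"spin":0}]'
```

```text
clock: 54.1
eef_pos: [496.9, 277.1, 154.9]
eef_rot: [3.105, 0.004, 1.723]
wrist_force: [0.8, -0.4, -0.8]
finger_gap: 12.7
clock: 54.77
eef_pos: [497.1, 277.2, 61.2]
eef_rot: [3.104, 0.004, 1.723]
wrist_force: [0.0, 0.2, -1.2]
finger_gap: 13.1
```

```bash
python3 -m crank '[{"offset":[0,0,-0.001],"spin":0},{"offset":[0,0,-0.002],"spin":0},{"offset":[0,0,-0.003],"spin":0},{"offset":[0,0,-0.004],"spin":0},{"offset":[0,0,-0.0045],"spin":0},{"offset":[0,0,-0.0045],"spin":0},{"offset":[0,0,-0.0045],"spin":0},{"offset":[0,0,-0.0045],"spin":0}]'
python3 -m crank '[{"offset":[0,0,0],"spin":0},{"offset":[0,0,0],"spin":0},{"offset":[0,0,0],"spin":0},{"offset":[0,0,0.015],"spin":0},{"offset":[0,0,0.03],"spin":0},{"offset":[0,0,0.05],"spin":0},{"offset":[0,0,0.075],"spin":0},{"offset":[0,0,0.1],"spin":0}]' 0.37
python3 -m crank '[{"offset":[-0.02,-0.02,0],"spin":0},{"offset":[-0.04,-0.04,0],"spin":0},{"offset":[-0.06,-0.06,0],"spin":0},{"offset":[-0.08,-0.08,0],"spin":0},{"offset":[-0.088,-0.097,0],"spin":0},{"offset":[-0.088,-0.097,0],"spin":0},{"offset":[-0.088,-0.097,0],"spin":0},{"offset":[-0.088,-0.097,0],"spin":0}]'
python3 look.py
python3 -c "
from h import *
c=manip.camera('scene');d=manip.camera('top')
b=cv2.resize(c['pixels'][130:205,215:325,::-1],(770,525),interpolation=cv2.INTER_CUBIC)
cv2.imwrite('pics/f1.png',b)"
```

```text
clock: 55.43
eef_pos: [498.1, 277.4, 58.2]
eef_rot: [3.102, 0.003, 1.723]
wrist_force: [0.7, -2.7, 9.9]
finger_gap: 13.0
clock: 56.1
eef_pos: [497.7, 277.3, 158.8]
eef_rot: [3.103, 0.004, 1.723]
wrist_force: [0.4, -0.0, 0.2]
finger_gap: 34.8
clock: 56.77
eef_pos: [410.2, 180.7, 159.0]
eef_rot: [3.102, 0.003, 1.723]
wrist_force: [-0.6, 0.4, 0.5]
finger_gap: 34.9
t long_0 0.71 [627.6 156.9] 98.6 [ 18. 159.]
t long_0 0.69 [579.7 145.4] 98.3 [ 22. 160.]
t short_0 0.64 [551.9 294.6] 96.7 [ 30. 112.]
s long_0 0.7 [567.5 182.4] 98.6 [ 27. 173.]
s long_0 0.69 [673.9 200.1] 97.7 [ 31. 170.]
s long_0 0.54 [624.2 188.9] 96.4 [ 35. 173.]
s short_0 0.39 [649. 347.] 97.3 [ 28. 126.]
```

View pics/f1.png

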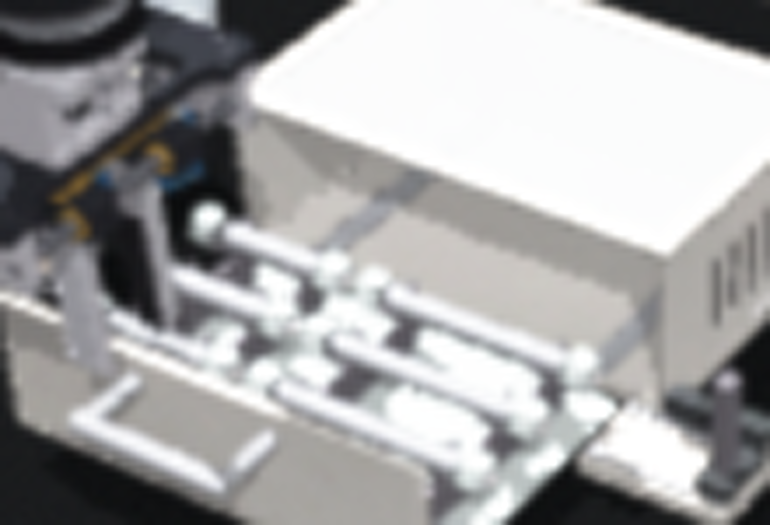

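```bash
python3 -m crank '[{"offset":[0.0005,0,-0.01],"spin":0},{"offset":[0.0005,0,-0.025],"spin":0},{"offset":[0.0005,0,-0.04],"spin":0},{"offset":[0.0005,0,-0.055],"spin":0},{"offset":[0.0005,0,-0.07],"spin":0},{"offset":[0.0005,0,-0.08],"spin":0},{"offset":[0.0005,0,-0.089],"spin":0},{"offset":[0.0005,0,-0.089],"spin":0}]' 0.37
python3 -m crank '[{"offset":[0,0,0],"spin":0},{"offset":[0,0,0],"spin":0},{"offset":[0,0,0],"spin":0},{"offset":[0,0,0],"spin":0},{"offset":[0,0,0],"spin":0},{"offset":[0,0,0],"spin":0},{"offset":[0,0,0],"spin":0},{"offset":[0,0,0],"spin":0}]' 0 30
python3 -m crank '[{"offset":[0.004,0.0006,0],"spin":0},{"offset":[0.01,0.0015,0],"spin":0},{"offset":[0.018,0.0027,0],"spin":0},{"offset":[0.026,0.0039,0],"spin":0},{"offset":[0.034,0.0052,0],"spin":0},{"offset":[0.042,0.0064,0],"spin":0},{"offset":[0.05,0.0076,0],"spin":0},{"offset":[0.058,0.0088,0],"spin":0}]'
```

```text
clock: 57.83
eef_pos: [409.5, 180.2, 68.0]
eef_rot: [3.105, 0.004, 1.723]
wrist_force: [-0.6, -0.1, -0.5]
finger_gap: 34.5
clock: 58.5
eef_pos: [412.1, 180.7, 69.1]
eef_rot: [3.099, 0.003, 1.723]
wrist_force: [17.0, 2.0, -11.0]
finger_gap: 10.8
clock: 59.17
eef_pos: [470.9, 189.9, 69.0]
eef_rot: [3.099, 0.003, 1.723]
wrist_force: [-2.4, 5.7, -2.0]
finger_gap: 11.0
```

```bash
python3 -m crank '[{"offset":[0.008,0.0012,0],"spin":0},{"offset":[0.016,0.0024,0],"spin":0},{"offset":[0.024,0.0036,0],"spin":0},{"offset":[0.032,0.0049,0],"spin":0},{"offset":[0.04,0.0061,0],"spin":0},{"offset":[0.048,0.0073,0],"spin":0},{"offset":[0.056,0.0085,0],"spin":0},{"offset":[0.064,0.0097,0],"spin":0}]'
python3 -m crank '[{"offset":[0.008,0.0012,0],"spin":0},{"offset":[0.016,0.0024,0],"spin":0},{"offset":[0.024,0.0036,0],"spin":0},{"offset":[0.032,0.0049,0],"spin":0},{"offset":[0.04,0.0061,0],"spin":0},{"offset":[0.048,0.0073,0],"spin":0},{"offset":[0.056,0.0085,0],"spin":0},{"offset":[0.062,0.0094,0],"spin":0}]'
python3 -m crank '[{"offset":[0.004,0.0006,0],"spin":0},{"offset":[0.008,0.0012,0],"spin":0},{"offset":[0.012,0.0018,0],"spin":0},{"offset":[0.015,0.0023,0],"spin":0},{"offset":[0.018,0.0027,0],"spin":0},{"offset":[0.02,0.003,0],"spin":0},{"offset":[0.021,0.0032,0],"spin":0},{"offset":[0.021,0.0032,0],"spin":0}]'
```

```text
clock: 59.83
eef_pos: [535.7, 200.1, 69.0]
eef_rot: [3.099, 0.002, 1.723]
wrist_force: [-3.4, 5.7, -1.3]
finger_gap: 10.8
clock: 60.5
eef_pos: [598.6, 210.1, 69.0]
eef_rot: [3.098, 0.002, 1.723]
wrist_force: [-3.2, 4.6, 0.4]
finger_gap: 11.2
clock: 61.17
eef_pos: [619.7, 213.4, 69.1]
eef_rot: [3.098, 0.001, 1.723]
wrist_force: [-3.6, 3.7, -0.6]
finger_gap: 10.8
```

```bash
python3 -m crank '[{"offset":[0.001,0,0],"spin":0},{"offset":[0.001,0,0],"spin":0},{"offset":[0.002,0,0],"spin":0},{"offset":[0.002,0,0],"spin":0},{"offset":[0.003,0,0],"spin":0},{"offset":[0.003,0,0],"spin":0},{"offset":[0.003,0,0],"spin":0},{"offset":[0.003,0,0],"spin":0}]'
```

```text
clock: 61.83
eef_pos: [619.8, 213.4, 69.0]
eef_rot: [3.106, 0.002, 1.724]
wrist_force: [-29.3, 0.8, 13.7]
finger_gap: 11.4
```

```bash
python3 -m crank '[{"offset":[-0.001,0,0],"spin":0},{"offset":[-0.001,0,0],"spin":0},{"offset":[-0.001,0,0],"spin":0},{"offset":[-0.001,0,0],"spin":0},{"offset":[-0.001,0,0.02],"spin":0},{"offset":[-0.001,0,0.045],"spin":0},{"offset":[-0.001,0,0.07],"spin":0},{"offset":[-0.001,0,0.09],"spin":0}]' 0.37
python3 -m crank '[{"offset":[0.005,-0.03,0],"spin":7},{"offset":[0.01,-0.06,0],"spin":14},{"offset":[0.015,-0.09,0],"spin":21},{"offset":[0.02,-0.12,0],"spin":28},{"offset":[0.025,-0.15,0],"spin":35},{"offset":[0.03,-0.18,0],"spin":42},{"offset":[0.033,-0.2,0],"spin":49},{"offset":[0.034,-0.216,0],"spin":56}]' 0.6
python3 -m crank '[{"offset":[0,0,0],"spin":7},{"offset":[0,0,0],"spin":14},{"offset":[0,0,0],"spin":21},{"offset":[0,0,0],"spin":28},{"offset":[0,0,0],"spin":34},{"offset":[0,0,-0.01],"spin":34},{"offset":[0,0,-0.03],"spin":34},{"offset":[0,0,-0.045],"spin":34}]'
python3 -c "
from h import *
c=manip.camera('scene');save(c,'g1.png',(240,110,350,200),6)"
```

```text
clock: 62.5
eef_pos: [619.4, 213.2, 161.0]
eef_rot: [3.104, 0.002, 1.723]
wrist_force: [-1.0, 0.6, 0.7]
finger_gap: 34.8
clock: 63.17
eef_pos: [653.9, -5.3, 161.0]
eef_rot: [3.104, 0.003, 2.705]
wrist_force: [0.6, -0.1, -0.8]
finger_gap: 56.5
clock: 63.83
eef_pos: [653.8, -5.5, 114.3]
eef_rot: [3.105, 0.002, -2.989]
wrist_force: [-0.4, 0.5, 0.0]
finger_gap: 56.5
```

View pics/g1.png

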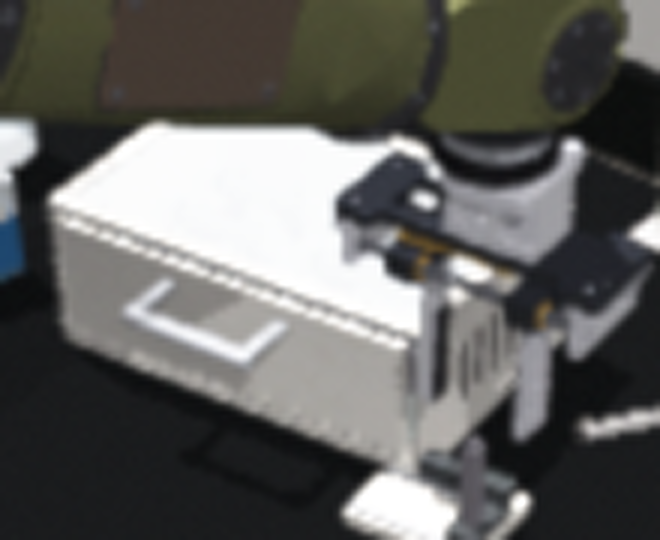

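Panel is shut against the oven (handle at the same pixel as at the start); fingers straddle the tab, whose top is at about (473,440). Grip it and slide it shut.

```bash
python3 -m crank '[{"offset":[0,0.001,-0.02],"spin":0},{"offset":[0,0.001,-0.04],"spin":0},{"offset":[0,0.001,-0.055],"spin":0},{"offset":[0,0.001,-0.055],"spin":0},{"offset":[0,0.001,-0.055],"spin":0},{"offset":[0,0.001,-0.055],"spin":0},{"offset":[0,0.001,-0.055],"spin":0},{"offset":[0,0.001,-0.055],"spin":0}]'
python3 -m crank '[{"offset":[0,0,0],"spin":0},{"offset":[0,0,0],"spin":0},{"offset":[0,0,0],"spin":0},{"offset":[0,0,0],"spin":0},{"offset":[0,0,0],"spin":0},{"offset":[0,0,0],"spin":0},{"offset":[0,0,0],"spin":0},{"offset":[0,0,0],"spin":0}]' 0 20
python3 -m crank '[{"offset":[-0.001,0.007,0],"spin":0},{"offset":[-0.002,0.014,0],"spin":0},{"offset":[-0.003,0.021,0],"spin":0},{"offset":[-0.004,0.028,0],"spin":0},{"offset":[-0.005,0.034,0],"spin":0},{"offset":[-0.006,0.037,0],"spin":0},{"offset":[-0.006,0.0385,0],"spin":0},{"offset":[-0.006,0.0385,0],"spin":0}]'
```

```text
clock: 64.55
eef_pos: [653.0, -4.5, 57.1]
eef_rot: [3.104, -0.0, -2.989]
wrist_force: [0.5, -0.9, 0.0]
finger_gap: 56.4
clock: 65.22
eef_pos: [652.3, 0.3, 57.0]
eef_rot: [3.097, -0.001, -2.987]
wrist_force: [-4.8, 29.8, 3.4]
finger_gap: 12.9
clock: 65.88
eef_pos: [646.2, 39.0, 57.2]
eef_rot: [3.097, -0.002, -2.987]
wrist_force: [-4.3, 1.2, 4.1]
finger_gap: 12.7
```

```bash
python3 -m crank '[{"offset":[0,0.001,0],"spin":0},{"offset":[0,0.001,0],"spin":0},{"offset":[0,0.002,0],"spin":0},{"offset":[0,0.002,0],"spin":0},{"offset":[0,0.003,0],"spin":0},{"offset":[0,0.003,0],"spin":0},{"offset":[0,0.003,0],"spin":0},{"offset":[0,0.003,0],"spin":0}]'
```

```text
clock: 66.55
eef_pos: [646.1, 40.4, 57.2]
eef_rot: [3.099, -0.003, -2.988]
wrist_force: [-5.1, -9.0, 5.2]
finger_gap: 12.7
```

```bash
python3 -m crank '[{"offset":[0,0,0],"spin":0},{"offset":[0,0,0],"spin":0},{"offset":[0,0,0],"spin":0},{"offset":[0,0,0],"spin":0},{"offset":[0,0,0.02],"spin":0},{"offset":[0,0,0.05],"spin":0},{"offset":[0,0,0.08],"spin":0},{"offset":[0,0,0.11],"spin":0}]' 0.6
python3 -m crank '[{"offset":[-0.03,-0.02,0.02],"spin":0},{"offset":[-0.06,-0.04,0.04],"spin":0},{"offset":[-0.09,-0.06,0.06],"spin":0},{"offset":[-0.12,-0.08,0.06],"spin":0},{"offset":[-0.15,-0.1,0.06],"spin":0},{"offset":[-0.18,-0.12,0.06],"spin":0},{"offset":[-0.2,-0.14,0.06],"spin":0},{"offset":[-0.2,-0.16,0.06],"spin":0}]'
python3 - <<'E'
from h import *
c=manip.camera('scene');d=manip.camera('top')
a=cv2.resize(d["pixels"][125:215,190:330,::-1],(560,360),interpolation=cv2.INTER_CUBIC)
b=cv2.resize(c["pixels"][120:210,230:370,::-1],(560,360),interpolation=cv2.INTER_CUBIC)
im=np.vstack([a,b]);cv2.imwrite("pics/z1.png",cv2.resize(im,(466,600)))
for k in("bottle","flask","timer"): print(k,[np.round(x["location"]) for x in manip.search_frame(c,k)[:1]],[np.round(x["location"]) for x in manip.search_frame(d,k)[:1]])
E
```

```text
clock: 67.22
eef_pos: [645.9, 40.6, 168.3]
eef_rot: [3.099, -0.003, -2.988]
wrist_force: [-0.4, 0.3, -0.2]
finger_gap: 55.8
clock: 67.88
eef_pos: [443.5, -119.8, 229.0]
eef_rot: [3.099, -0.002, -2.988]
wrist_force: [0.9, -0.3, 1.1]
finger_gap: 56.2
bottle [array([550., 437.,  70.])] [array([563., 448., 114.])]
flask [array([ 624., -458.,   42.])] [array([ 634., -438.,   37.])]
timer [array([ 500., -510.,   10.])] [array([ 506., -511.,   20.])]
```

View pics/z1.png

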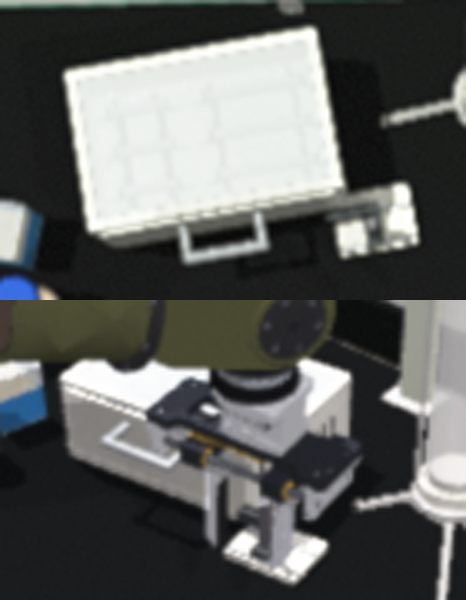

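```bash
python3 -c "
from cell import manip
print(manip.sign_off())"
```

```text
the job is handed in; nothing more can be done
None
```

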